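# Load the tube rotator and hold its drum heavy side down

## Task

Put the two orange-capped vials from the rack into the two empty bores of the tilted rotator drum, one in each, all the way down, and leave the blue-capped vials and everything else where they stand. Then take the drum's black hand knob, turn the drum gently to feel which side of it is heavy, and bring that heavy side to the drum's lowest point. Finish with the knob still gripped, holding the drum still like that, so that I can reset the balance weight.

Things in the scene. Friction and masses are not known exactly. Their poses are not given: they have to be found in the camera images.
- vial_a_mid (a point): First orange-capped vial to load: opaque white cylinder 28 mm in diameter, with a 30 mm diameter orange cap over its top 25 mm; 80 mm tall over all, about 60 g. The point is half-way up, z along the vial to the cap. It stands upright in a rack hole, its foot 6 mm and its top 86 mm above the work surface; the rack's upper face is 45 mm up, its holes 62 mm apart.
- vial_b_mid (a point): Second orange-capped vial, the same in all respects.
- bore_a (a point): One empty bore of the drum: centre of its mouth, on the drum's face, z pointing straight out of the bore. The bore is 32 mm in diameter and 50 mm deep, so that a seated vial stands 30 mm proud of the face. Moves with the drum.
- bore_b (a point): The other empty bore, across the drum from bore_a; the same in all respects.
- hub (a point): Centre of the round drum face (216 mm across), on the drum's axis, 165 mm above the work surface. It does not turn with the drum: z points out of the face along the axis, which leans 0.45 rad (26 degrees) from upright, roughly towards the robot; x points up the slope of the face, so that -x is the way to the drum's lowest point; y is level.
- knob_mid (a point): The drum's black hand knob: a grip 24 mm in diameter that revolves freely on its own pin, parallel to the drum's axis, 75 mm from it. It reaches from 36 to 68 mm out from the face; the point is its middle, 52 mm out. Its orientation means nothing.
- drum (a joint): Angle of the drum, rad: 0 when the knob is uppermost, growing anticlockwise as seen looking at the face (about the hub's z). It turns endlessly. Bearing friction of about 0.21 N m holds it wherever it is left, and must be overcome to turn it either way.
- blue_a: Blue-capped vial in the same rack, to be left alone (origin under its foot; sizes as the orange ones).
- blue_b: Another blue-capped vial, to be left alone.
- blue_c: Another blue-capped vial, to be left alone.
- tin: Green tin, 85 mm across and 56 mm tall, to be left alone (origin under its foot).
- flask_a: Clear glass bottle with a paper hood, 70 mm across and 158 mm tall, standing to the right of the rotator, to be left alone (origin under its foot).
- dishes: Stack of three petri dishes, 90 mm across and 44 mm tall, to be left alone (origin under its foot).
- blank (a point): Steel blank on the drum's face opposite the knob, 26 mm across, 18 mm proud (the point is its centre, on the face). On the face, all 75 mm from the axis and 45 degrees apart: the knob, the two empty bores 90 degrees either side of it, this blank, and between them four orange-capped vials already loaded, 30 mm proud, that turn with the drum.
- rotator: The rotator (origin under the drum's centre). A sliding balance weight in a covered groove at the drum's back makes one side heavy; which side differs every time and cannot be seen. It turns the drum with about 0.14 N m when level with the axis, less nearer to lowest or uppermost, where it gives nothing: turning the heavy side up takes up to 4.6 N at the knob, letting it down as little as 1 N.
Mind the look-alikes: they are no part of the job. What is shaped like the part that bears vial_a_mid but turquoise is not meant.

How it is judged:
On the way, in this order (a step that is already met when the one before it is completed fails the run):
1. an orange-capped vial stands all the way down in an empty bore, let go (((z of vial_a_mid in the frame of bore_a below -0.005 m and distance between vial_a_mid and bore_a below 0.013 m and angle between the z axis of vial_a_mid and the z axis of bore_a, either way round below 0.15 rad and contact force between the fingers and vial_a below 0.2 N) or (z of vial_a_mid in the frame of bore_b below -0.005 m and distance between vial_a_mid and bore_b below 0.013 m and angle between the z axis of vial_a_mid and the z axis of bore_b, either way round below 0.15 rad and contact force between the fingers and vial_a below 0.2 N) or (z of vial_b_mid in the frame of bore_a below -0.005 m and distance between vial_b_mid and bore_a below 0.013 m and angle between the z axis of vial_b_mid and the z axis of bore_a, either way round below 0.15 rad and contact force between the fingers and vial_b below 0.2 N) or (z of vial_b_mid in the frame of bore_b below -0.005 m and distance between vial_b_mid and bore_b below 0.013 m and angle between the z axis of vial_b_mid and the z axis of bore_b, either way round below 0.15 rad and contact force between the fingers and vial_b below 0.2 N))), for 0.2 s.
2. both orange-capped vials stand all the way down, one in each bore, let go ((((z of vial_a_mid in the frame of bore_a below -0.005 m and distance between vial_a_mid and bore_a below 0.013 m and angle between the z axis of vial_a_mid and the z axis of bore_a, either way round below 0.15 rad and contact force between the fingers and vial_a below 0.2 N) and (z of vial_b_mid in the frame of bore_b below -0.005 m and distance between vial_b_mid and bore_b below 0.013 m and angle between the z axis of vial_b_mid and the z axis of bore_b, either way round below 0.15 rad and contact force between the fingers and vial_b below 0.2 N)) or ((z of vial_a_mid in the frame of bore_b below -0.005 m and distance between vial_a_mid and bore_b below 0.013 m and angle between the z axis of vial_a_mid and the z axis of bore_b, either way round below 0.15 rad and contact force between the fingers and vial_a below 0.2 N) and (z of vial_b_mid in the frame of bore_a below -0.005 m and distance between vial_b_mid and bore_a below 0.013 m and angle between the z axis of vial_b_mid and the z axis of bore_a, either way round below 0.15 rad and contact force between the fingers and vial_b below 0.2 N)))), for 0.2 s.
3. the drum is turned by hand at its knob (contact force between the fingers and knob above 0.5 N and (velocity of joint drum above 0.05 rad/s or velocity of joint drum below -0.05 rad/s)), for 0.1 s.
At the end, for the whole second after the job is handed in: Both orange-capped vials are seated in the two bores (within 5 mm of the bore's floor and centred), not touched by the gripper; the fingers grip the hand knob with at least 1.5 N; the drum is still (below 0.3 rad/s) with its hidden heavy side within 0.3 rad (17 degrees) of the lowest point ((((z of vial_a_mid in the frame of bore_a below -0.005 m and distance between vial_a_mid and bore_a below 0.013 m and angle between the z axis of vial_a_mid and the z axis of bore_a, either way round below 0.15 rad and contact force between the fingers and vial_a below 0.2 N) and (z of vial_b_mid in the frame of bore_b below -0.005 m and distance between vial_b_mid and bore_b below 0.013 m and angle between the z axis of vial_b_mid and the z axis of bore_b, either way round below 0.15 rad and contact force between the fingers and vial_b below 0.2 N)) or ((z of vial_a_mid in the frame of bore_b below -0.005 m and distance between vial_a_mid and bore_b below 0.013 m and angle between the z axis of vial_a_mid and the z axis of bore_b, either way round below 0.15 rad and contact force between the fingers and vial_a below 0.2 N) and (z of vial_b_mid in the frame of bore_a below -0.005 m and distance between vial_b_mid and bore_a below 0.013 m and angle between the z axis of vial_b_mid and the z axis of bore_a, either way round below 0.15 rad and contact force between the fingers and vial_b below 0.2 N))) and x of slug_c0 in the frame of hub below -0.0764 m and contact force between the fingers and knob above 1.5 N and velocity of joint drum between -0.3 and 0.3 rad/s); the arm keeps its last pose, push and grip.
It fails at once if a blue-capped vial is moved more than 20 mm (distance of any of blue_a, blue_b, blue_c from where it was at the start of the episode above 0.02 m).
It fails at once if the tin, the loose bottle or the dish stack is moved more than 20 mm (distance of any of tin, flask_a, dishes from where it was at the start of the episode above 0.02 m).
It fails at once if the drum is spun faster than 5 rad/s (velocity of joint drum above 5 rad/s or velocity of joint drum below -5 rad/s).
It also fails if it takes over 72 s, if anything falls off the work surface, if the arm or the gripper's body presses on something with over 40 N, if the wrist force passes 120 N, or if a joint passes its speed limit or range.

## Robot

A 6-joint arm with a two-finger parallel gripper is mounted at the origin on the work surface. World frame = base frame: x ahead of the robot, y to its left, z up, the work surface at z = 0. Lengths are in m, angles in rad, forces in N, time in s.
With the tool pointing down it reaches from about 0.375 to 0.975 m from the base axis. Payload 3.8 kg.
Tool frame: the origin (TCP) lies on the centre line of the jaws, within the pads' length; the fingertips stand 14 mm ahead of it and the grasp point (between the pads) lies 5 mm behind it; x points along the fingers, y is the direction in which the jaws open and shut, and the axes are right-handed (so a half turn about x gives the same grasp; the last joint's range is limited). The gripper opens to 85 mm and grips with 20 to 120 N. Pads are 22 mm wide; open, the fingers measure 114 mm over their backs; the gripper's body (76 mm by 85 mm) begins 54 mm behind the grasp point. The pads swing forward as they close: fully open they stand 13 mm farther back than shut.
Start: joints at [1.25, 0.264, 1.604, -0, 1.274, -0.037], TCP at [0.189, 0.648, 0.245] pointing down, gripper open.
Joint ranges: [-2.63, 2.63], [-0.94, 2.18], [0.31, 2.57], [-1.31, 4.45], [0, 2.66], [-2.55, 2.55]. Speed limits (rad/s): [2.57, 2.57, 3.14, 3.14, 3.14, 3.14].

## Interface

Orientations are given as a rotation vector (axis times angle).
In Python, from workcell import bot gives the robot as it stands.
- The arm moves only by the shell command python3 -m creep 'ROWS' [FORCE]. ROWS is JSON, a list of rows, each an object with "grip": the finger opening in cm, from 0 to 8.54; "dp": the shift along the tool's x, y, z in cm, a list of three; "rotation": the turn, a rotation vector about the tool's x, y, z in rad, a list of three. A call has 1 to 5 rows; each row is the pose to reach, as a shift and turn from the pose commanded when the call began, along the tool's axes at that moment; what a row does not reach only later rows make up. A row lasts 1/12 s, in which the tool goes at most 41.7 mm and 7.16 degrees, less where a joint would pass 70% of its speed; a pose out of reach is approached as far as the arm can. A call with a gripper value outside its range is refused whole. The fingers move at their own pace and stop on an object; FORCE is the grip in N (left out, the last holds). Time passes only in rows, so rows that repeat a pose let the fingers close. It gives the time, the measured TCP pose, the force and the opening at its end, in the units of the state.
- bot.read_state(): the state, without advancing time (a new reading comes with each control period).
- bot.read_camera(name): name is "scene" or "top" or "wrist"; returns (picture, depth): 420x560x3 uint8, red, green, blue; 420x560 float32, m along the optical axis (not along the pixel's ray), 0 where there is no reading.
- bot.get_calibration(name): a dict with "fx", "fy", "cx", "cy" (pixels), "dist" ([k1, k2, p1, p2, k3] as OpenCV has them; the pictures are not rectified), "rvec" (rotation vector, rad) and "tvec" (3), from world to camera coordinates, as OpenCV has them. Camera axes: x right, y down, z forward; pixel columns grow to the right and rows downward; lengths in m; the calibration is good to about 2 mm. A picture is of the moment at which its call begins: read the wrist's pose just before it. get_calibration takes no time and is no camera call; for the wrist camera it gives the pose at the moment of the call.
- bot.finish_job(): hands the job in, once; it reports no verdict.
The state is a dict: "time": time; "q": joint angles; "joint_vel": joint speeds; "joint_torque": joint torques, N m; "tool_pos": TCP position; "tcp_rot": TCP orientation; "wrist_force": force on the tool from outside, world axes, zero at the start; "torque": the same for the moment, N m; "width": opening from 0.0 (shut) to 1.0 (fully open).
Only numpy, scipy, OpenCV 4.12 (cv2) and the standard library are available. Lean on these libraries where they do the work, as an engineer would, in place of code of your own. Each camera call takes 0.05 s, during which the arm holds its last target.

## Working session

There is one attempt and no reset: what is moved stays moved. The work goes in short steps, Python scripts to look and compute and a shell command to move; the robot and the scene stay as the last step left them, time stands still between calls to the robot, and variables do not carry over. Pictures are saved under pics/ and viewed, and the job is handed in when it is done.

```bash
ls; mkdir -p pics; python3 - <<'E'
from workcell import bot
import cv2,numpy as np
print(bot.read_state())
for n in ["scene","top","wrist"]:
    p,d=bot.read_camera(n); cv2.imwrite(f"pics/{n}0.png",p[:,:,::-1]); np.save(f"pics/{n}0.npy",d)
    print(n,bot.get_calibration(n))
E
```

```text
pics
{'time': 0.0, 'q': array([ 1.25013710e+00,  2.64768310e-01,  1.60540204e+00,  4.86177019e-06,
        1.27371433e+00, -3.69108578e-02]), 'joint_vel': array([ 1.58561029e-03, -1.72211758e-03, -2.42363705e-04, -7.02995909e-05,
       -6.30071392e-04, -1.69415491e-04]), 'joint_torque': array([-2.61681871e-04, -5.15122783e+01, -3.67304707e+01, -1.39619929e-04,
        1.33323896e-02, -2.52726215e-05]), 'tool_pos': array([0.18875104, 0.64732411, 0.24393665]), 'tcp_rot': array([ 0.22095818,  1.55970923, -0.22450976]), 'wrist_force': array([ 0.43056204, -0.71362915,  0.04910315]), 'torque': array([ 0.0087954 , -0.00417458,  0.04198309]), 'width': 1.0031051466609995}
scene {'fx': 385.5616599932586, 'fy': 385.5616599932586, 'cx': 279.86283130269493, 'cy': 208.80354100030962, 'dist': array([-0.03227834,  0.        ,  0.        ,  0.        ,  0.        ]), 'rvec': array([ 2.02762839,  1.27390172, -0.57785221]), 'tvec': array([-0.16578017, -0.23182718,  1.37118833])}
top {'fx': 481.7836048891603, 'fy': 481.7836048891603, 'cx': 279.97745877445743, 'cy': 211.0411028856847, 'dist': array([-0.13074462,  0.        ,  0.        ,  0.        ,  0.        ]), 'rvec': array([ 2.1506953 , -2.18573419,  0.09293789]), 'tvec': array([-0.05245147,  0.54614542,  1.49960841])}
wrist {'fx': 303.9958178562247, 'fy': 303.9958178562247, 'cx': 278.34294125810135, 'cy': 210.76977903812673, 'dist': array([-0.05877822,  0.        ,  0.        ,  0.        ,  0.        ]), 'rvec': array([-2.29807149, -1.72428135, -0.27539075]), 'tvec': array([-0.67413621, -0.04061614,  0.37960038])}
```

View pics/scene0.png

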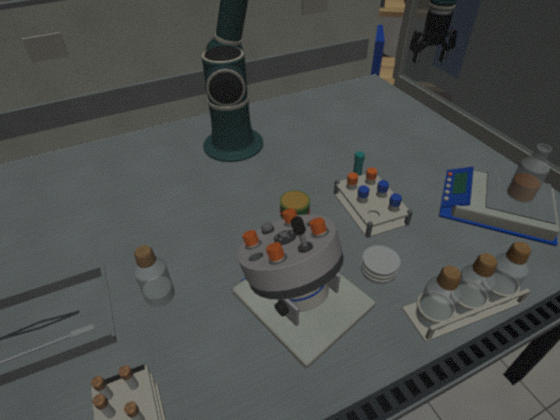

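View pics/top0.png

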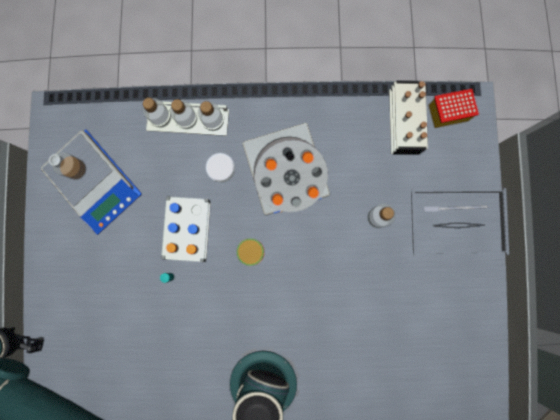

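View pics/wrist0.png

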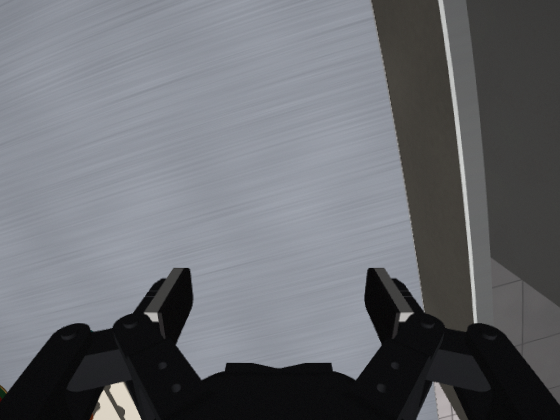

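The top view shows the rack at about (187,229), with its two orange caps at (172,248) and (192,250). The drum is at (291,175), with the knob near (289,154). I'll enlarge it to read positions more closely.

```bash
cat > h.py <<'E'
import numpy as np,cv2
from scipy.spatial.transform import Rotation as R
from workcell import bot
def ray(c,u,v):
    K=np.array([[c['fx'],0,c['cx']],[0,c['fy'],c['cy']],[0,0,1]])
    p=cv2.undistortPoints(np.array([[[u,v]]],float),K,c['dist'])[0,0]
    Rm=cv2.Rodrigues(c['rvec'])[0]
    o=-Rm.T@c['tvec']; return o,Rm.T@np.array([p[0],p[1],1])
def atz(c,u,v,z):
    o,d=ray(c,u,v); return o+d*(z-o[2])/d[2]
def atd(c,u,v,dep):
    o,d=ray(c,u,v); return o+d*dep
def onplane(c,u,v,p0,n):
    o,d=ray(c,u,v); return o+d*(np.dot(p0-o,n)/np.dot(d,n))
def proj(c,P):
    K=np.array([[c['fx'],0,c['cx']],[0,c['fy'],c['cy']],[0,0,1]])
    return cv2.projectPoints(np.atleast_2d(np.array(P,float)),c['rvec'],c['tvec'],K,c['dist'])[0][:,0]
def crop(src,dst,x0,y0,x1,y1,s):
    im=cv2.imread(src)[y0:y1,x0:x1]; im=cv2.resize(im,None,fx=s,fy=s,interpolation=cv2.INTER_CUBIC); cv2.imwrite(dst,im)
E
python3 - <<'E'
from h import *
crop('pics/top0.png','pics/t_drum.png',235,115,345,225,5)
crop('pics/top0.png','pics/t_rack.png',150,190,230,270,7)
crop('pics/scene0.png','pics/s_drum.png',220,150,420,300,4)
c=bot.get_calibration('top');d=np.load('pics/top0.npy')
for u,v in [(172,248),(192,250),(250,252),(291,177),(220,167)]:
    print(u,v,atd(c,u,v,d[v,u]),)
E
```

```text
172 248 [0.43183788 0.26918095 0.08530125]
192 250 [0.42507615 0.2078874  0.08327269]
250 252 [0.41695996 0.03268305 0.05909293]
291 177 [ 0.62829418 -0.09574105  0.17784278]
220 167 [0.68766378 0.12702249 0.03964555]
```

View pics/t_drum.png

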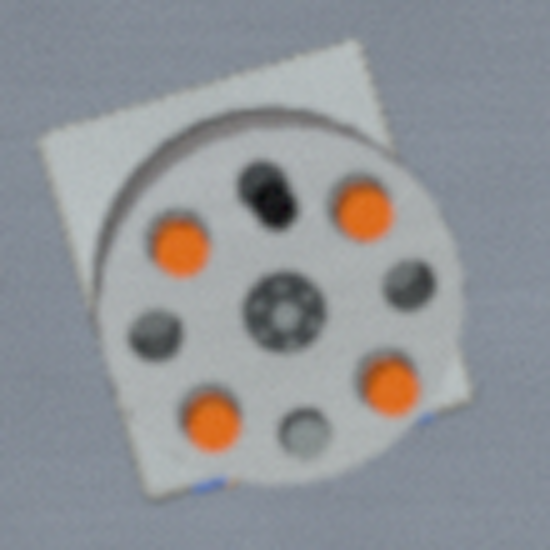

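View pics/t_rack.png

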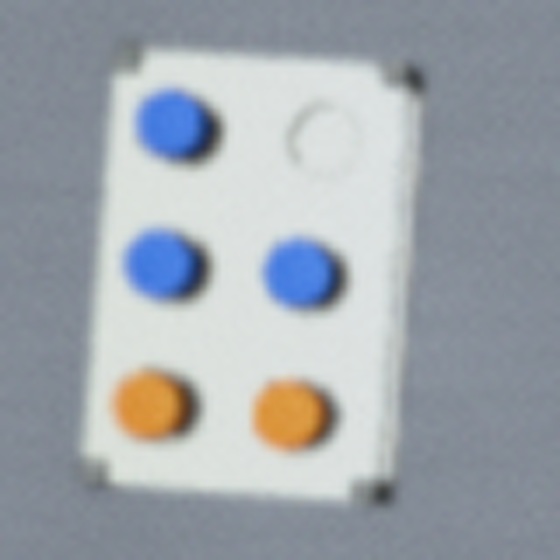

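View pics/s_drum.png

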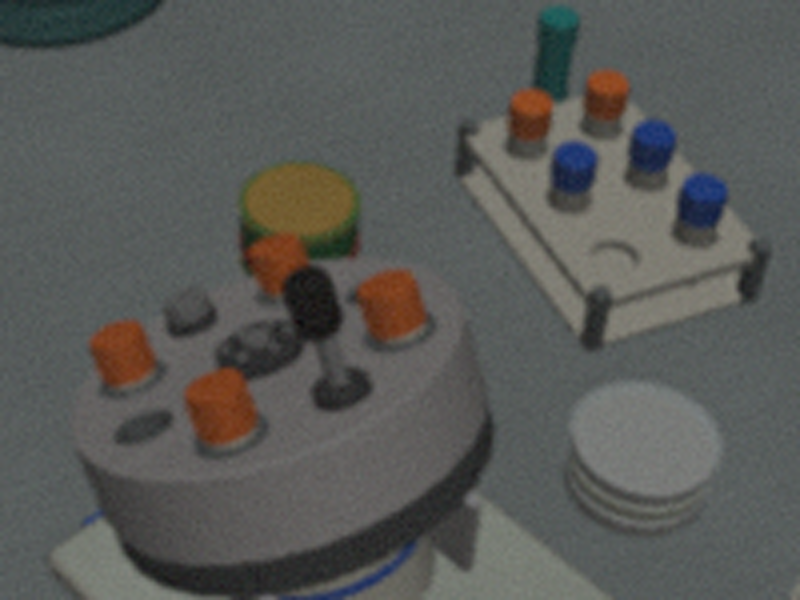

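```bash
cat > fit.py <<'E'
from h import *
from scipy.optimize import least_squares
def hubframe(p):
    x,y,az=p[:3]; t=0.45
    z=np.array([np.sin(t)*np.cos(az),np.sin(t)*np.sin(az),np.cos(t)])
    xx=np.array([-np.cos(t)*np.cos(az),-np.cos(t)*np.sin(az),np.sin(t)])
    return np.array([x,y,0.165]),np.stack([xx,np.cross(z,xx),z],1)
def pt(p,ang,h,r=0.075):
    o,M=hubframe(p); return o+M@np.array([r*np.cos(ang),r*np.sin(ang),h])
E
cat > f1.py <<'E'
from fit import *
q=np.pi/4
T=bot.get_calibration('top');S=bot.get_calibration('scene')
tc=lambda a,b,s,ox,oy:((a+.5)/s-.5+ox,(b+.5)/s-.5+oy)
obs=[]
# top: knob uppermost; image: up=+x world, left=+y. looking down at face, anticlockwise -> to left
for (a,b),k,h in [((363,211),-1,.03),((181,248),1,.03),((212,422),3,.03),((391,388),-3,.03),((155,336),2,0),((409,286),-2,0),((305,433),4,.018)]:
    obs.append((T,tc(a,b,5,235,115),k,h,.075))
obs.append((T,tc(262,186,5,235,115),0,0,.075))
for (a,b),k,h in [((123,332),-3,.03),((220,382),-1,.03),((391,283),1,.03),((144,427),-2,0)]:
    pass
for (a,b),k,h in [((121,332),-3,.03),((219,382),-1,.03),((391,282),1,.03),((144,427),-2,0),((342,390),0,0)]:
    obs.append((S,tc(a,b,4,220,150),k,h,.075))
def res(p):
    return np.concatenate([proj(c,pt(p[:3],p[3]+k*q,h,r))[0]-np.array(uv) for c,uv,k,h,r in obs])
r=least_squares(res,[.63,-.1,np.pi,0])
print(r.x); print(r.fun.reshape(-1,2).round(1))
o,M=hubframe(r.x[:3]);print(M)
for n,k,h in [('boreL',2,0),('boreR',-2,0),('knob',0,.052)]: print(n,pt(r.x[:3],r.x[3]+k*q,h))
for a,b in [(153,405),(292,415),(176,125),(165,264),(302,274)]:
    u,v=tc(a,b,7,150,190); print(atz(T,u,v,.086))
for a,b in [(531,101),(608,82),(576,155),(655,132),(703,186)]:
    u,v=tc(a,b,4,220,150); print('s',atz(S,u,v,.086))
E
python3 f1.py
```

```text
[ 0.63308754 -0.0962492   3.3973256  -0.08369386]
[[ 0.8  0.7]
 [ 0.1  0.3]
 [ 0.2  0.8]
 [ 0.5  0.6]
 [ 0.1 -0.8]
 [-0.  -0.5]
 [ 0.3  0.9]
 [-0.  -0.7]
 [-0.4 -0.5]
 [-0.4 -0. ]
 [-0.1  0. ]
 [ 1.  -0.4]
 [ 1.6  1.2]]
[[ 0.8711629  -0.25295459 -0.42081965]
 [ 0.22777223  0.96747815 -0.11002653]
 [ 0.43496553  0.          0.9004471 ]]
boreL [ 0.61964429 -0.02251426  0.16772711]
boreR [ 0.64653079 -0.16998415  0.16227289]
knob [ 0.67789939 -0.09101327  0.24433148]
[0.43358259 0.27078773 0.086     ]
[0.42852479 0.2095472  0.086     ]
[0.55598301 0.26101181 0.086     ]
[0.49502246 0.26561885 0.086     ]
[0.48978213 0.2050858  0.086     ]
s [0.42992385 0.20904719 0.086     ]
s [0.43588551 0.27044657 0.086     ]
s [0.49360888 0.20361116 0.086     ]
s [0.49724181 0.2662977  0.086     ]
s [0.55768004 0.26056816 0.086     ]
```

```bash
python3 -m creep '[{"grip":4.6,"dp":[0,-3.5,4.1],"rotation":[-0.1,0,0]},{"grip":4.6,"dp":[0.5,-6.5,7.5],"rotation":[-0.2,0,0]},{"grip":4.6,"dp":[1,-9.5,11],"rotation":[-0.3,0,0]},{"grip":4.6,"dp":[1.5,-12,14],"rotation":[-0.4,0,0]},{"grip":4.6,"dp":[2,-14.5,17],"rotation":[-0.54,0,0]}]' 40
python3 -c "
from go import *
need([*VA,.20],mk([0,0,-1]))"
```

```text
time: 0.57
tool_pos: [0.3022, 0.4741, 0.227]
tcp_rot: [-0.19, 1.563, 0.189]
wrist_force: [0.4, -0.2, 0.2]
width: 0.536
t 0.57 pos [0.3022 0.4741 0.227 ] F [ 0.4 -0.2  0.2] w 4.58
dp [  2.71 -22.93   8.  ] rot [-0.014 -0.     0.001]
```

```bash
python3 -m creep '[{"grip":4.6,"dp":[0.7,-3.8,1.3],"rotation":[0,0,0]},{"grip":4.6,"dp":[1.4,-7.5,2.6],"rotation":[0,0,0]},{"grip":4.6,"dp":[2,-11,3.8],"rotation":[0,0,0]},{"grip":4.6,"dp":[2.5,-15,5.2],"rotation":[0,0,0]},{"grip":4.6,"dp":[2.5,-19,6.6],"rotation":[0,0,0]}]'
python3 -m creep '[{"grip":4.6,"dp":[0,-1.5,0.5],"rotation":[0,0,0]},{"grip":4.6,"dp":[0,-1.5,0.5],"rotation":[0,0,0]},{"grip":4.6,"dp":[0,-1.5,0.5],"rotation":[0,0,0]}]'
python3 -c "
from go import *
need([*VA,.20],mk([0,0,-1]))
c=bot.get_calibration('wrist')
p,d=bot.read_camera('wrist');cv2.imwrite('pics/w1.png',p[:,:,::-1]);np.save('pics/w1.npy',d)
print(proj(c,[[*VA,.086],[*VB,.086]]),c)"
```

```text
time: 0.98
tool_pos: [0.409, 0.306, 0.2011]
tcp_rot: [-0.186, 1.565, 0.185]
wrist_force: [-0.1, 0.8, 1.3]
width: 0.538
time: 1.23
tool_pos: [0.4179, 0.294, 0.2023]
tcp_rot: [-0.183, 1.564, 0.183]
wrist_force: [-0.6, -0.5, 0.3]
width: 0.539
t 1.23 pos [0.4179 0.294  0.2023] F [-0.6 -0.5  0.3] w 4.6
dp [ 0.23 -2.66  1.09] rot [-0.023 -0.    -0.   ]
[[247.17329389 222.67617741]
 [177.37395779 200.90435486]] {'fx': 303.9958178562247, 'fy': 303.9958178562247, 'cx': 278.34294125810135, 'cy': 210.76977903812673, 'dist': array([-0.05877822,  0.        ,  0.        ,  0.        ,  0.        ]), 'rvec': array([-1.81165581, -2.29222179, -0.36785187]), 'tvec': array([-0.18959621, -0.47777287,  0.19046017])}
```

View pics/w1.png

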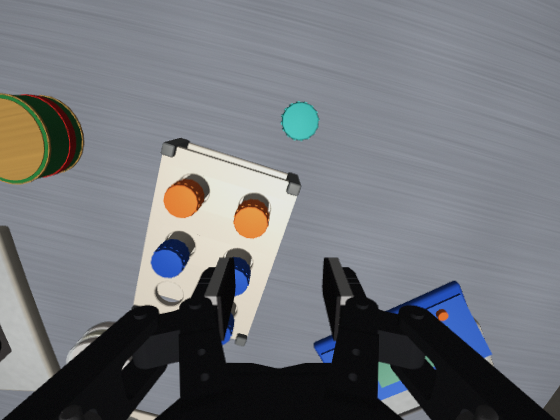

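```bash
python3 -c "
from go import *
crop('pics/w1.png','pics/w1c.png',140,150,300,270,5)"
```

```text
(no output)
```

View pics/w1c.png

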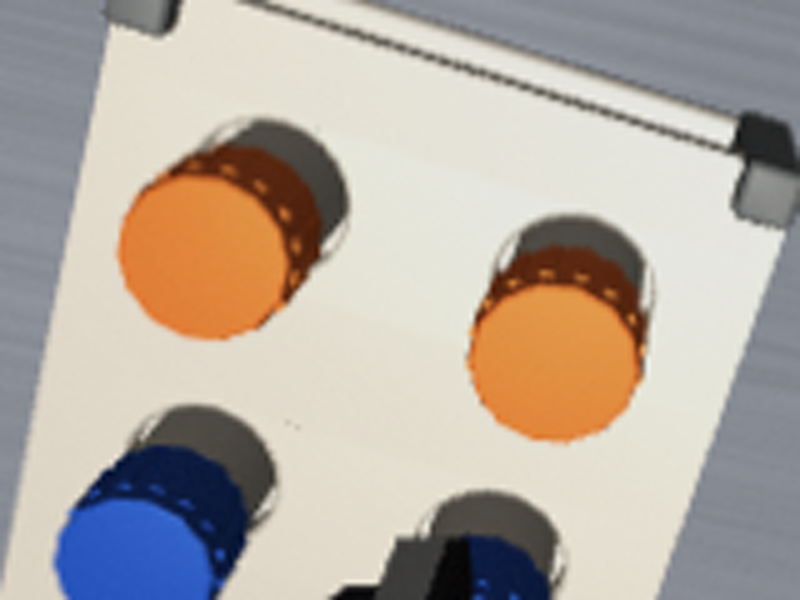

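```bash
python3 -c "
from go import *
c={'fx': 303.9958178562247, 'fy': 303.9958178562247, 'cx': 278.34294125810135, 'cy': 210.76977903812673, 'dist': np.array([-0.05877822,0,0,0,0.]), 'rvec': np.array([-1.81165581, -2.29222179, -0.36785187]), 'tvec': np.array([-0.18959621, -0.47777287,  0.19046017])}
d=np.load('pics/w1.npy')
for u,v in [(180.8,201.3),(251,222.5)]:
  print(atz(c,u,v,.086),atd(c,u,v,d[int(v),int(u)]))
need([*VA,.20],mk([0,0,-1]))
"
```

```text
[0.42887418 0.21219282 0.086     ] [0.42934171 0.21186064 0.08471841]
[0.43378112 0.27376507 0.086     ] [0.43405855 0.27375985 0.08527917]
t 1.28 pos [0.4175 0.2948 0.2024] F [-0.2  0.1 -0.1] w 4.61
dp [ 0.24 -2.75  1.11] rot [-0.021 -0.    -0.001]
```

```bash
python3 -m creep '[{"grip":4.6,"dp":[0.2,-2.6,1.1],"rotation":[-0.02,0,0]},{"grip":4.6,"dp":[3.5,-2.6,1.1],"rotation":[-0.02,0,0]},{"grip":4.6,"dp":[7,-2.6,1.1],"rotation":[-0.02,0,0]},{"grip":4.6,"dp":[7,-2.6,1.1],"rotation":[-0.02,0,0]},{"grip":4.6,"dp":[7,-2.6,1.1],"rotation":[-0.02,0,0]}]'
python3 -c "
from go import *
need([.434,.272,.074],mk([0,0,-1]))"
```

```text
time: 1.7
tool_pos: [0.4319, 0.2721, 0.1306]
tcp_rot: [-0.204, 1.567, 0.201]
wrist_force: [0.7, -0.6, 0.8]
width: 0.54
t 1.7 pos [0.4319 0.2721 0.1306] F [ 0.7 -0.6  0.8] w 4.61
dp [ 5.66 -0.06  0.23] rot [ 0.002 -0.006  0.001]
```

```bash
python3 -m creep '[{"grip":4.6,"dp":[2,0,0.2],"rotation":[0,-0.005,0]},{"grip":4.6,"dp":[4,0,0.2],"rotation":[0,-0.005,0]},{"grip":4.6,"dp":[5.6,0,0.2],"rotation":[0,-0.005,0]},{"grip":4.6,"dp":[5.6,0,0.2],"rotation":[0,-0.005,0]},{"grip":4.6,"dp":[5.6,0,0.2],"rotation":[0,-0.005,0]}]'
python3 -c "
from go import *
need([.434,.272,.074],mk([0,0,-1]))"
python3 -m creep '[{"grip":2.6,"dp":[0,0,0],"rotation":[0,0,0]},{"grip":2.6,"dp":[0,0,0],"rotation":[0,0,0]},{"grip":2.6,"dp":[0,0,0],"rotation":[0,0,0]},{"grip":2.6,"dp":[0,0,0],"rotation":[0,0,0]}]' 40
python3 -c "
from go import *
need([.434,.272,.074],mk([0,0,-1]))
p,d=bot.read_camera('wrist');cv2.imwrite('pics/w2.png',p[:,:,::-1])"
```

```text
time: 2.12
tool_pos: [0.4366, 0.2737, 0.0778]
tcp_rot: [-0.201, 1.556, 0.202]
wrist_force: [-0.1, 0.4, 0.2]
width: 0.539
t 2.12 pos [0.4366 0.2737 0.0778] F [-0.1  0.4  0.2] w 4.6
dp [ 0.38 -0.09 -0.3 ] rot [ 0.001  0.006 -0.   ]
time: 2.45
tool_pos: [0.4383, 0.2739, 0.0791]
tcp_rot: [-0.198, 1.552, 0.203]
wrist_force: [-0.3, 0.8, 6.9]
width: 0.334
t 2.45 pos [0.4383 0.2739 0.0791] F [-0.3  0.8  6.9] w 2.85
dp [ 0.51 -0.08 -0.47] rot [-0.     0.01  -0.002]
```

View pics/w2.png

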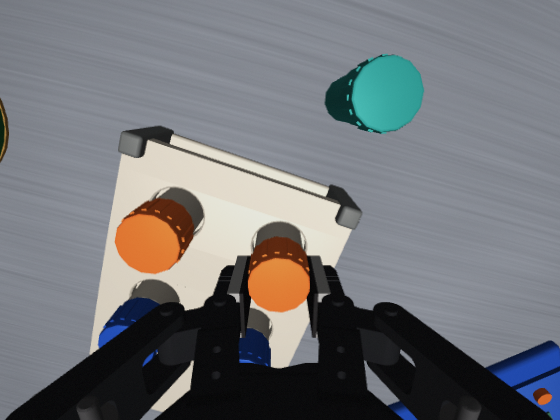

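```bash
python3 -m creep '[{"grip":4.4,"dp":[0,0,0],"rotation":[0,0,0]},{"grip":4.4,"dp":[0,0,0],"rotation":[0,0,0]},{"grip":4.4,"dp":[0.3,0,-0.2],"rotation":[0,0.005,0]},{"grip":4.4,"dp":[0.3,0,-0.4],"rotation":[0,0.01,0]},{"grip":4.4,"dp":[0.3,0,-0.4],"rotation":[0,0.01,0]}]'
python3 -m creep '[{"grip":4.4,"dp":[0,0,0],"rotation":[0,0,0]},{"grip":4.4,"dp":[0,0,0],"rotation":[0,0,0]},{"grip":4.4,"dp":[0,0,0],"rotation":[0,0,0]}]'
python3 -c "
from go import *
need([.434,.272,.074],mk([0,0,-1]))
p,d=bot.read_camera('wrist');cv2.imwrite('pics/w3.png',p[:,:,::-1])"
```

```text
time: 2.92
tool_pos: [0.4317, 0.2711, 0.0729]
tcp_rot: [-0.202, 1.568, 0.2]
wrist_force: [0.5, -0.0, 0.6]
width: 0.517
time: 3.17
tool_pos: [0.4325, 0.2715, 0.0734]
tcp_rot: [-0.202, 1.567, 0.2]
wrist_force: [0.2, 0.3, 0.3]
width: 0.516
t 3.17 pos [0.4325 0.2715 0.0734] F [0.2 0.3 0.3] w 4.41
dp [-0.06  0.01  0.16] rot [ 0.    -0.005  0.   ]
```

View pics/w3.png

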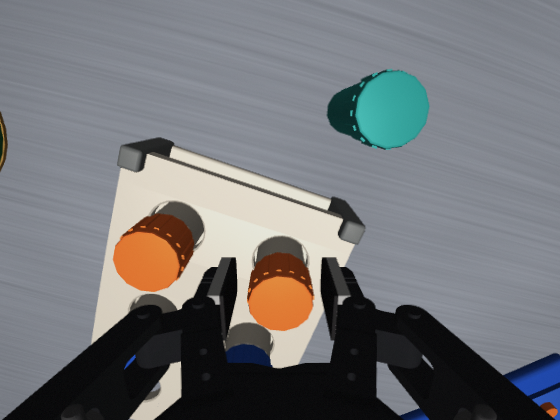

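```bash
python3 -c "
from go import *
c=bot.get_calibration('wrist');s=bot.read_state();print(s['tool_pos'])
crop('pics/w3.png','pics/w3c.png',200,230,360,350,5)
print(proj(c,[[s['tool_pos'][0],s['tool_pos'][1],.086]]),atz(c,281,299,.086))"
```

```text
[0.43255779 0.27157387 0.07347449]
[[278.07076933 300.76133307]] [0.43133637 0.27260161 0.086     ]
```

View pics/w3c.png

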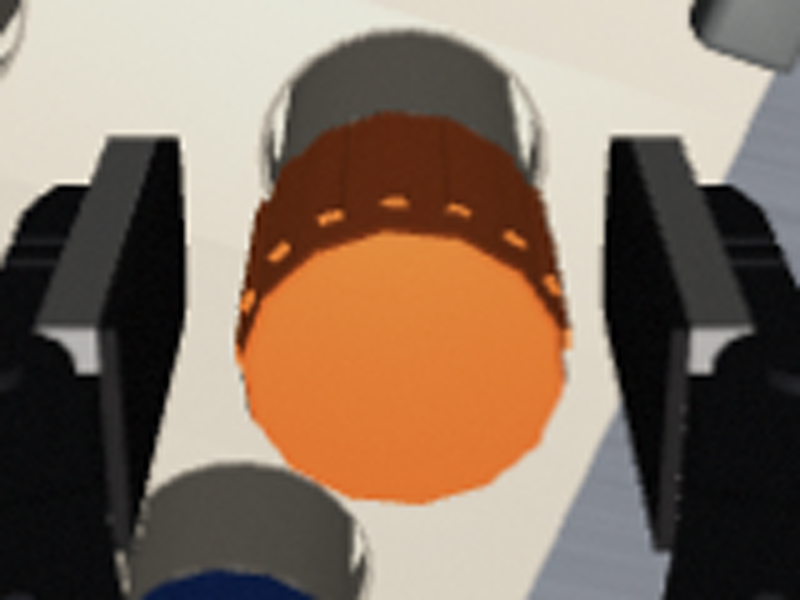

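```bash
python3 -m creep '[{"grip":2.6,"dp":[0,0.1,0],"rotation":[0,0,0]},{"grip":2.6,"dp":[0,0.1,0],"rotation":[0,0,0]},{"grip":2.6,"dp":[0,0.1,0],"rotation":[0,0,0]},{"grip":2.6,"dp":[0,0.1,0],"rotation":[0,0,0]},{"grip":2.6,"dp":[-3,0.1,0],"rotation":[0,0,0]}]' 40
python3 -m creep '[{"grip":2.6,"dp":[-3,0,0],"rotation":[0,0,0]},{"grip":2.6,"dp":[-7,0,0],"rotation":[0,0,0]},{"grip":2.6,"dp":[-10,0,0],"rotation":[0,0,0]},{"grip":2.6,"dp":[-13,0,0],"rotation":[0,0,0]},{"grip":2.6,"dp":[-15,0,0],"rotation":[0,0,0]}]'
python3 -c "
from go import *
X=-H[:,2]
for k in (2,-2):
  m=pt(P,PH+k*np.pi/4,0); need(m+H[:,2]*(.12),mk(X))
p,d=bot.read_camera('wrist');cv2.imwrite('pics/w4.png',p[:,:,::-1])"
```

```text
time: 3.63
tool_pos: [0.4292, 0.2709, 0.0984]
tcp_rot: [-0.204, 1.574, 0.198]
wrist_force: [2.5, 2.7, -3.5]
width: 0.335
time: 4.05
tool_pos: [0.434, 0.2732, 0.2569]
tcp_rot: [-0.2, 1.563, 0.201]
wrist_force: [0.1, 0.2, -0.5]
width: 0.338
t 4.05 pos [0.434  0.2732 0.2569] F [ 0.1  0.2 -0.5] w 2.89
dp [ -1.92 -33.31   5.26] rot [-0.    -0.451 -0.001]
t 4.05 pos [0.434  0.2732 0.2569] F [ 0.1  0.2 -0.5] w 2.89
dp [ -1.39 -48.26   4.13] rot [-0.    -0.451 -0.001]
```

View pics/w4.png

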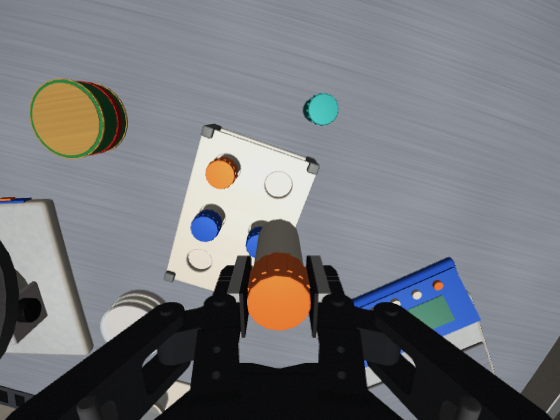

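```bash
python3 -m creep '[{"grip":2.6,"dp":[-0.4,-3.8,0.6],"rotation":[0,0,0]},{"grip":2.6,"dp":[-0.8,-7.6,1.2],"rotation":[0,-0.05,0]},{"grip":2.6,"dp":[-1.1,-11.5,1.8],"rotation":[0,-0.1,0]},{"grip":2.6,"dp":[-1.4,-15.5,2.4],"rotation":[0,-0.18,0]},{"grip":2.6,"dp":[-1.9,-19.5,3],"rotation":[0,-0.26,0]}]'
python3 -c "
from go import *
X=-H[:,2]
m=pt(P,PH+np.pi/2,0); need(m+H[:,2]*(.12),mk(X))"
```

```text
time: 4.52
tool_pos: [0.5119, 0.0903, 0.2717]
tcp_rot: [-0.17, 1.306, 0.218]
wrist_force: [-0.2, -0.4, -0.7]
width: 0.337
t 4.52 pos [0.5119 0.0903 0.2717] F [-0.2 -0.4 -0.7] w 2.88
dp [  0.22 -13.65   2.36] rot [ 0.001 -0.193  0.001]
```

```bash
python3 -m creep '[{"grip":2.6,"dp":[0,-3.8,0.7],"rotation":[0,-0.07,0]},{"grip":2.6,"dp":[0.1,-7.5,1.4],"rotation":[0,-0.13,0]},{"grip":2.6,"dp":[0.1,-11,2],"rotation":[0,-0.19,0]},{"grip":2.6,"dp":[0.1,-13.2,2.3],"rotation":[0,-0.19,0]},{"grip":2.6,"dp":[0.1,-13.2,2.3],"rotation":[0,-0.19,0]}]'
python3 -m creep '[{"grip":2.6,"dp":[0,0,0],"rotation":[0,0,0]},{"grip":2.6,"dp":[0,0,0],"rotation":[0,0,0]},{"grip":2.6,"dp":[0,0,0],"rotation":[0,0,0]}]'
python3 - <<'E'
from go import *
X=-H[:,2]
m=pt(P,PH+np.pi/2,0); need(m+H[:,2]*(.12),mk(X))
c=bot.get_calibration('wrist')
print({k:(v.tolist() if hasattr(v,'tolist') else v) for k,v in c.items()})
p,d=bot.read_camera('wrist');cv2.imwrite('pics/w5.png',p[:,:,::-1]);np.save('pics/w5.npy',d)
im=cv2.imread('pics/w5.png')
for u,v in proj(c,[pt(P,PH+k*np.pi/4,h) for k,h in [(2,0),(1,.03),(3,.03),(4,.018),(-2,0),(-3,.03),(-1,.03)]]): cv2.drawMarker(im,(int(round(u)),int(round(v))),(0,255,0),0,9)
cv2.imwrite('pics/w5m.png',im)
E
```

```text
time: 4.93
tool_pos: [0.567, -0.0345, 0.2763]
tcp_rot: [-0.142, 1.12, 0.223]
wrist_force: [-0.1, 0.1, -1.4]
width: 0.337
time: 5.18
tool_pos: [0.5663, -0.0292, 0.2766]
tcp_rot: [-0.144, 1.12, 0.23]
wrist_force: [0.1, 0.2, 0.1]
width: 0.332
t 5.18 pos [ 0.5663 -0.0292  0.2766] F [0.1 0.2 0.1] w 2.83
dp [ 0.12 -0.7   0.06] rot [ 0.001 -0.006 -0.001]
{'fx': 303.9958178562247, 'fy': 303.9958178562247, 'cx': 278.34294125810135, 'cy': 210.76977903812673, 'dist': [-0.05877822295625551, 0.0, 0.0, 0.0, 0.0], 'rvec': [-1.5616355657685907, -2.0252898102562273, -0.8123302616942527], 'tvec': [0.1721146305732721, -0.545316760168676, -0.026193032927956734]}
```

View pics/w5m.png

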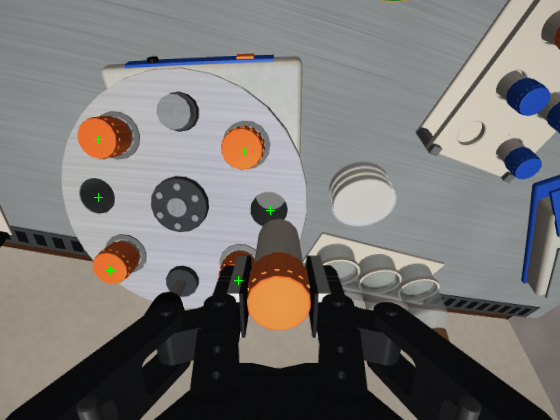

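```bash
python3 -c "
from h import *
crop('pics/w5.png','pics/w5a.png',60,60,320,250,3)
crop('pics/w5.png','pics/w5b.png',200,160,360,340,4)"
```

```text
(no output)
```

View pics/w5a.png

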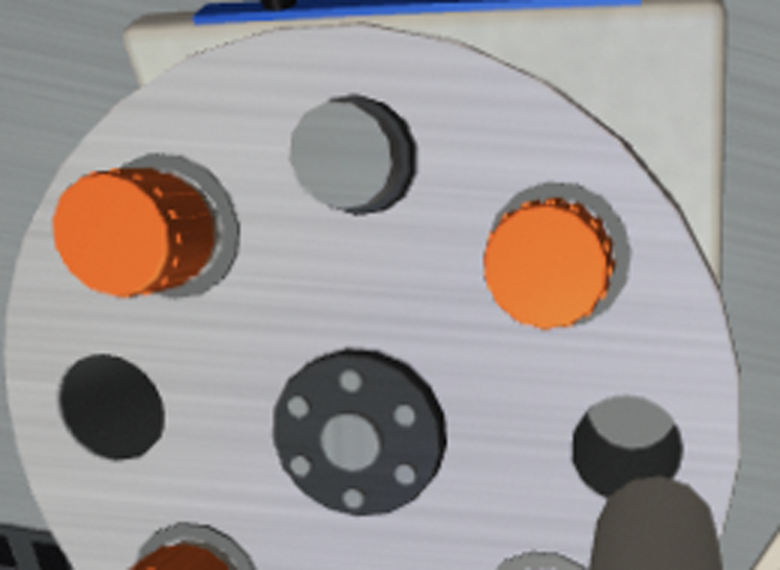

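View pics/w5b.png

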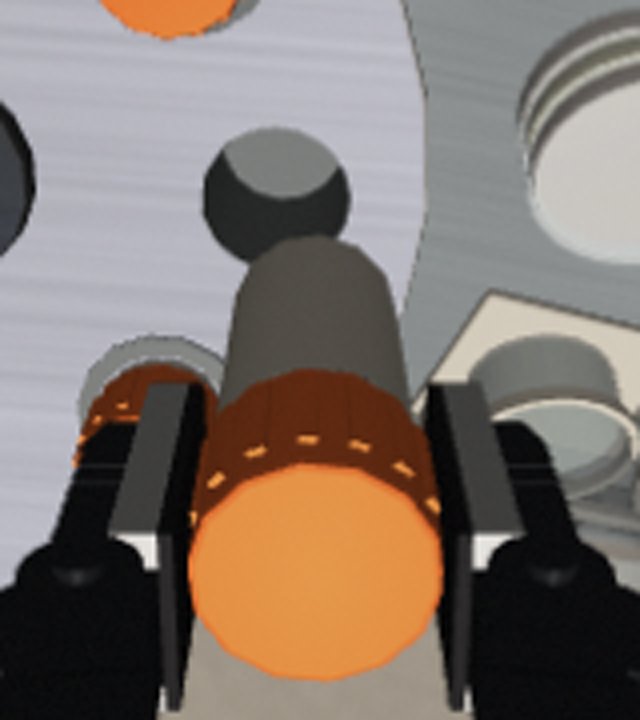

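```bash
cat > f2.py <<'E'
from go import *
from scipy.optimize import least_squares
q=np.pi/4
C={'fx': 303.9958178562247, 'fy': 303.9958178562247, 'cx': 278.34294125810135, 'cy': 210.76977903812673, 'dist': np.array([-0.05877822295625551,0,0,0,0]), 'rvec': np.array([-1.5616355657685907, -2.0252898102562273, -0.8123302616942527]), 'tvec': np.array([0.1721146305732721, -0.545316760168676, -0.026193032927956734])}
tc=lambda a,b,s,ox,oy:((a+.5)/s-.5+ox,(b+.5)/s-.5+oy)
obs=[((113,233),-3,.03),((547,265),3,.03),((341,154),4,.018),((112,407),-2,0),((628,448),2,0)]
def res(p):
    return np.concatenate([proj(C,pt(p[:3],p[3]+k*q,h))[0]-np.array(tc(*uv,3,60,60)) for uv,k,h in obs])
r=least_squares(res,[*P,PH])
print(r.x); print(r.fun.reshape(-1,2).round(1)); print(res([*P,PH]).reshape(-1,2).round(1))
o,M=hubframe(r.x)
for k in (2,-2): print('new',pt(r.x,r.x[3]+k*q,0),'old',pt(P,PH+k*q,0))
st=bot.read_state();R0=R.from_rotvec(st['tcp_rot']).as_matrix()
print(st['tool_pos'],'hand axis proj cap,foot',proj(C,[st['tool_pos']+R0@[-.0126,0,0],st['tool_pos']+R0@[.0674,0,0]]),'obs',tc(316,571,4,200,160),tc(312,304,4,200,160))
E
python3 f2.py
```

```text
[ 0.63159436 -0.09717961  3.42220511 -0.10230142]
[[-1.   0.2]
 [ 0.3  0.4]
 [ 0.2 -0.2]
 [ 0.3 -0.2]
 [ 0.3 -0. ]]
[[0.8 2. ]
 [2.  2.6]
 [2.1 1.9]
 [1.1 1.2]
 [1.  1.4]]
new [ 0.61755911 -0.02357993  0.1683315 ] old [ 0.61964429 -0.02251426  0.16772711]
new [ 0.6456296  -0.17077929  0.1616685 ] old [ 0.64653079 -0.16998414  0.16227289]
[ 0.56641649 -0.02902852  0.27679266] hand axis proj cap,foot [[278.40649811 301.67800366]
 [278.41872935 233.16384444]] obs (278.625, 302.375) (277.625, 235.625)
```

```bash
sed -i 's/^P=.*/P=[0.63159,-0.09718,3.4155]; PH=-0.0975/' go.py
python3 - <<'E'
from go import *
m=pt(P,PH+np.pi/2,0);print(m); need(m+H[:,2]*.076,mk(-H[:,2]))
E
```

```text
[ 0.61772823 -0.02354056  0.16817565]
t 5.23 pos [ 0.5664 -0.029   0.2768] F [-0.7  0.5 -0.7] w 2.85
dp [ 4.4  -0.83 -0.1 ] rot [-0.015 -0.006  0.007]
```

```bash
python3 -m creep '[{"grip":2.6,"dp":[0,-0.8,-0.1],"rotation":[-0.015,-0.006,0.007]},{"grip":2.6,"dp":[0,-0.8,-0.1],"rotation":[-0.015,-0.006,0.007]},{"grip":2.6,"dp":[1.5,-0.8,-0.1],"rotation":[-0.015,-0.006,0.007]},{"grip":2.6,"dp":[3.2,-0.8,-0.1],"rotation":[-0.015,-0.006,0.007]},{"grip":2.6,"dp":[4.3,-0.8,-0.1],"rotation":[-0.015,-0.006,0.007]}]'
python3 -m creep '[{"grip":2.6,"dp":[0,0,0],"rotation":[0,0,0]},{"grip":2.6,"dp":[0,0,0],"rotation":[0,0,0]},{"grip":2.6,"dp":[0,0,0],"rotation":[0,0,0]},{"grip":2.6,"dp":[0,0,0],"rotation":[0,0,0]}]'
cat > look.py <<'E'
import sys
from go import *
n=sys.argv[1]; c=bot.get_calibration('wrist'); st=bot.read_state()
p,d=bot.read_camera('wrist');cv2.imwrite(f'pics/{n}.png',p[:,:,::-1]);np.save(f'pics/{n}.npy',d)
import pickle; pickle.dump((c,st),open(f'pics/{n}.pkl','wb'))
im=cv2.imread(f'pics/{n}.png')
R0=R.from_rotvec(st['tcp_rot']).as_matrix()
for u,v in proj(c,[pt(P,PH+k*np.pi/4,h) for k,h in [(2,0),(1,.03),(3,.03),(4,.018),(-2,0),(-3,.03),(-1,.03),(0,.068)]]): cv2.drawMarker(im,(int(round(u)),int(round(v))),(0,255,0),0,7)
cv2.imwrite(f'pics/{n}m.png',im)
E
python3 look.py w6
python3 - <<'E'
from go import *
m=pt(P,PH+np.pi/2,0);print(m); need(m+H[:,2]*.076,mk(-H[:,2]))
crop('pics/w6m.png','pics/w6c.png',180,160,340,310,5)
E
```

```text
time: 5.65
tool_pos: [0.5857, -0.0324, 0.2369]
tcp_rot: [-0.153, 1.113, 0.244]
wrist_force: [-0.3, 0.5, -1.0]
width: 0.337
time: 5.98
tool_pos: [0.5863, -0.0335, 0.2391]
tcp_rot: [-0.153, 1.111, 0.243]
wrist_force: [0.9, 0.6, 0.4]
width: 0.338
[ 0.61772823 -0.02354056  0.16817565]
t 6.03 pos [ 0.5863 -0.0336  0.2392] F [-0.   0.1 -0.1] w 2.86
dp [ 0.23  0.12 -0.12] rot [-0.001  0.003  0.002]
```

View pics/w6m.png

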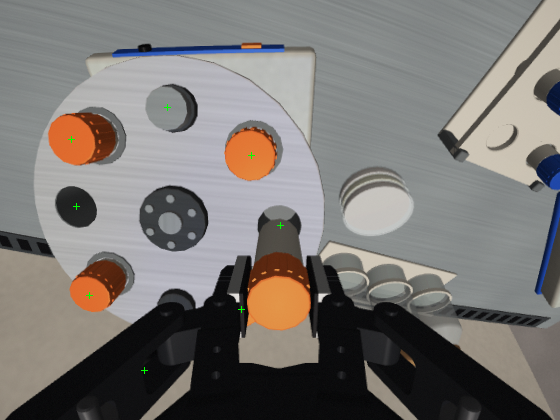

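View pics/w6c.png

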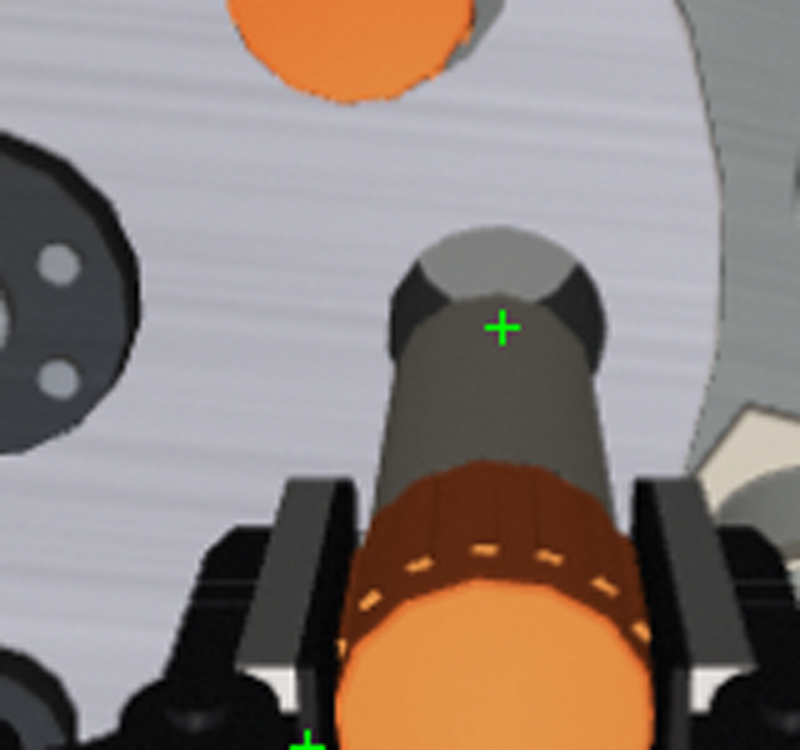

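```bash
python3 -m creep '[{"grip":2.6,"dp":[0,0.05,-0.15],"rotation":[0,0,0]},{"grip":2.6,"dp":[0,0.05,-0.15],"rotation":[0,0,0]},{"grip":2.6,"dp":[0.7,0.05,-0.15],"rotation":[0,0,0]},{"grip":2.6,"dp":[1.3,0.05,-0.15],"rotation":[0,0,0]},{"grip":2.6,"dp":[1.9,0.05,-0.15],"rotation":[0,0,0]}]'
cat > ins.py <<'E'
import sys
from go import *
k=int(sys.argv[1]);h=float(sys.argv[2])
m=pt(P,PH+k*np.pi/4,0); need(m+H[:,2]*h,mk(-H[:,2]))
s=bot.read_state();R0=R.from_rotvec(s['tcp_rot']).as_matrix();print('Ftool',(R0.T@s['wrist_force']).round(1),'height',(H[:,2]@(s['tool_pos']-m)).round(4))
E
python3 ins.py 2 .0174
```

```text
time: 6.45
tool_pos: [0.5927, -0.0313, 0.22]
tcp_rot: [-0.153, 1.112, 0.243]
wrist_force: [-0.4, 0.0, -0.2]
width: 0.332
t 6.45 pos [ 0.5927 -0.0313  0.22  ] F [-0.4  0.  -0.2] w 2.84
dp [4.07 0.08 0.1 ] rot [-0.001  0.001  0.001]
Ftool [ 0.   0.1 -0.4] height 0.0581
```

```bash
python3 -m creep '[{"grip":2.6,"dp":[0.6,0,0],"rotation":[0,0,0]},{"grip":2.6,"dp":[1.2,0,0],"rotation":[0,0,0]},{"grip":2.6,"dp":[1.8,0,0],"rotation":[0,0,0]},{"grip":2.6,"dp":[2.3,0,0],"rotation":[0,0,0]}]'
python3 ins.py 2 .0174
python3 -m creep '[{"grip":2.6,"dp":[0.5,0,0],"rotation":[0,0,0]},{"grip":2.6,"dp":[1,0,0],"rotation":[0,0,0]},{"grip":2.6,"dp":[1.0,0,0],"rotation":[0,0,0]}]'
python3 ins.py 2 .0174
```

```text
time: 6.78
tool_pos: [0.602, -0.0283, 0.1982]
tcp_rot: [-0.152, 1.114, 0.243]
wrist_force: [-0.4, -0.4, -1.7]
width: 0.338
t 6.78 pos [ 0.602  -0.0283  0.1982] F [-0.4 -0.4 -1.7] w 2.89
dp [1.68 0.04 0.17] rot [-0.002 -0.     0.   ]
Ftool [ 1.3 -0.3 -1.2] height 0.0342
time: 7.03
tool_pos: [0.6059, -0.0271, 0.189]
tcp_rot: [-0.152, 1.114, 0.244]
wrist_force: [0.2, -0.7, -0.6]
width: 0.334
t 7.03 pos [ 0.6059 -0.0271  0.189 ] F [ 0.2 -0.7 -0.6] w 2.85
dp [0.68 0.02 0.21] rot [-0.001 -0.001  0.   ]
Ftool [ 0.5 -0.7 -0.2] height 0.0242
```

```bash
python3 -m creep '[{"grip":2.6,"dp":[0.3,0,0],"rotation":[0,0,0]},{"grip":2.6,"dp":[0.5,0,0],"rotation":[0,0,0]},{"grip":2.6,"dp":[0.5,0,0],"rotation":[0,0,0]}]'
python3 ins.py 2 .0174
```

```text
time: 7.28
tool_pos: [0.6083, -0.0267, 0.1858]
tcp_rot: [-0.153, 1.113, 0.243]
wrist_force: [0.2, -0.6, -0.8]
width: 0.338
t 7.28 pos [ 0.6083 -0.0267  0.1858] F [ 0.2 -0.6 -0.8] w 2.89
dp [0.28 0.06 0.13] rot [-0.001  0.001  0.001]
Ftool [ 0.7 -0.7 -0.3] height 0.0202
```

```bash
python3 -m creep '[{"grip":2.6,"dp":[0.2,0,0],"rotation":[0,0,0]},{"grip":2.6,"dp":[0.2,0,0],"rotation":[0,0,0]},{"grip":2.6,"dp":[0.2,0,0],"rotation":[0,0,0]}]'
python3 ins.py 2 .0174; python3 look.py w7
```

```text
time: 7.53
tool_pos: [0.6092, -0.0266, 0.1843]
tcp_rot: [-0.153, 1.112, 0.243]
wrist_force: [0.7, 0.3, -0.5]
width: 0.336
t 7.53 pos [ 0.6092 -0.0266  0.1843] F [ 0.7  0.3 -0.5] w 2.87
dp [0.1  0.06 0.12] rot [-0.001  0.001  0.001]
Ftool [0.8 0.1 0.5] height 0.0184
```

View pics/w7.png

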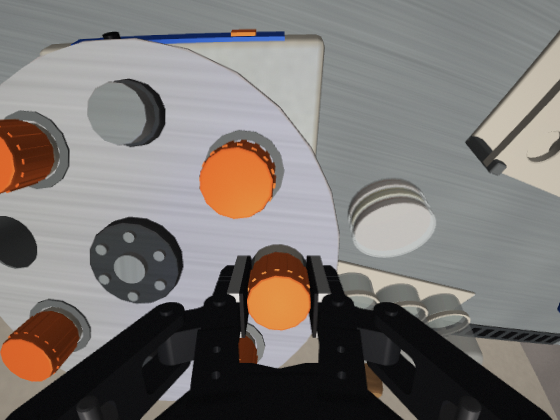

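```bash
python3 -m creep '[{"grip":2.6,"dp":[0.05,0,0],"rotation":[0,0,0]},{"grip":4.4,"dp":[0.05,0,0],"rotation":[0,0,0]},{"grip":4.4,"dp":[0.05,0,0],"rotation":[0,0,0]},{"grip":4.4,"dp":[0.05,0,0],"rotation":[0,0,0]},{"grip":4.4,"dp":[-0.5,0,0],"rotation":[0,0,0]}]'
python3 -m creep '[{"grip":4.4,"dp":[-3.5,0,0],"rotation":[0,0,0]},{"grip":4.4,"dp":[-7,0,0],"rotation":[0,0,0]},{"grip":4.4,"dp":[-10,0,0],"rotation":[0,0,0]},{"grip":4.4,"dp":[-10,0,0],"rotation":[0,0,0]},{"grip":4.4,"dp":[-10,0,0],"rotation":[0,0,0]}]'
python3 look.py w8;python3 ins.py 2 .0174
```

```text
time: 8.0
tool_pos: [0.6066, -0.027, 0.1879]
tcp_rot: [-0.152, 1.114, 0.244]
wrist_force: [0.2, -0.1, 0.7]
width: 0.518
time: 8.42
tool_pos: [0.5662, -0.0395, 0.2826]
tcp_rot: [-0.154, 1.107, 0.241]
wrist_force: [-0.1, 0.0, -1.0]
width: 0.515
t 8.47 pos [ 0.5653 -0.0391  0.2801] F [ 0.3 -0.4 -0.8] w 4.42
dp [10.72  0.1   0.03] rot [-0.001  0.003  0.002]
Ftool [ 0.8 -0.4 -0.2] height 0.1246
```

View pics/w8m.png

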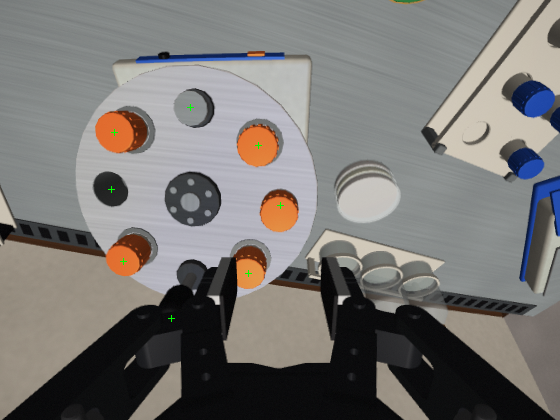

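```bash
python3 - <<'E'
from go import *
import pickle
c,st=pickle.load(open('pics/w8.pkl','rb'));d=np.load('pics/w8.npy')
o,M=hubframe(P)
for u,v in [(279,213),(258,147),(115,132),(124,262),(249,273),(230,180)]:
    print((u,v),(M.T@(atd(c,u,v,np.median(d[v-2:v+3,u-2:u+3]))-o)).round(4))
VBn=[.4285,.2105,.2]; need(VBn,mk([0,0,-1]))
E
```

```text
(279, 213) [0.0043 0.0735 0.0302]
(258, 147) [-0.0464  0.0581  0.0295]
(115, 132) [-0.0581 -0.047   0.0292]
(124, 262) [ 0.0488 -0.0577  0.029 ]
(249, 273) [0.0579 0.0483 0.0295]
(230, 180) [-0.0152  0.0316  0.0004]
t 8.47 pos [ 0.5653 -0.0391  0.2801] F [ 0.3 -0.4 -0.8] w 4.42
dp [ 4.33 27.73 -9.3 ] rot [-0.002  0.453  0.002]
```

Vial A is seated: its top is 30.2 mm above the face, against about 29.5 mm for the vials that were already loaded. Next is vial B.

```bash
python3 -m creep '[{"grip":4.4,"dp":[0,3.8,-1.2],"rotation":[0,0.08,0]},{"grip":4.4,"dp":[0.2,7.6,-2.5],"rotation":[0,0.17,0]},{"grip":4.4,"dp":[0.6,11.4,-3.8],"rotation":[0,0.26,0]},{"grip":4.4,"dp":[1.2,15.2,-5.1],"rotation":[0,0.36,0]},{"grip":4.4,"dp":[2,19,-6.4],"rotation":[0,0.45,0]}]'
python3 -m creep '[{"grip":4.4,"dp":[1,3.8,-1.5],"rotation":[0,0,0]},{"grip":4.4,"dp":[1,7.6,-1.5],"rotation":[0,0,0]},{"grip":4.4,"dp":[1,8.5,-1.5],"rotation":[0,0,0]},{"grip":4.4,"dp":[1,8.5,-1.5],"rotation":[0,0,0]}]'
python3 -c "
from go import *
need([.429,.2108,.2],mk([0,0,-1]))"
```

```text
time: 8.88
tool_pos: [0.4658, 0.1323, 0.2322]
tcp_rot: [-0.215, 1.563, 0.212]
wrist_force: [1.6, 0.5, -0.6]
width: 0.515
time: 9.22
tool_pos: [0.4278, 0.211, 0.2206]
tcp_rot: [-0.218, 1.563, 0.217]
wrist_force: [0.6, -0.8, 0.6]
width: 0.512
t 9.22 pos [0.4278 0.211  0.2206] F [ 0.6 -0.8  0.6] w 4.37
dp [ 2.06 -0.05  0.12] rot [ 0.003 -0.003  0.   ]
```

```bash
python3 -m creep '[{"grip":4.4,"dp":[4,0,0.05],"rotation":[0,0,0]},{"grip":4.4,"dp":[8,0,0.05],"rotation":[0,0,0]},{"grip":4.4,"dp":[10.5,0,0.05],"rotation":[0,0,0]},{"grip":4.4,"dp":[10.5,0,0.05],"rotation":[0,0,0]},{"grip":4.4,"dp":[10.5,0,0.05],"rotation":[0,0,0]}]'
python3 -m creep '[{"grip":4.4,"dp":[0,0,0],"rotation":[0,0,0]},{"grip":4.4,"dp":[0,0,0],"rotation":[0,0,0]}]'
python3 look.py w9; python3 -c "
from go import *
need([.429,.2108,.074],mk([0,0,-1]))
crop('pics/w9.png','pics/w9c.png',200,180,360,350,4)
c=bot.get_calibration('wrist');s=bot.read_state()
print(proj(c,[[*s['tool_pos'][:2],.086]]))"
```

```text
time: 9.63
tool_pos: [0.429, 0.2073, 0.116]
tcp_rot: [-0.214, 1.564, 0.212]
wrist_force: [0.1, 0.0, 0.1]
width: 0.515
time: 9.8
tool_pos: [0.4324, 0.2093, 0.1201]
tcp_rot: [-0.212, 1.555, 0.214]
wrist_force: [0.0, -0.4, 1.1]
width: 0.518
t 9.85 pos [0.4323 0.2094 0.1202] F [ 0.5 -0.8 -0.7] w 4.37
dp [ 4.62  0.22 -0.31] rot [-0.002  0.006 -0.   ]
[[278.13986854 253.6966257 ]]
```

View pics/w9c.png

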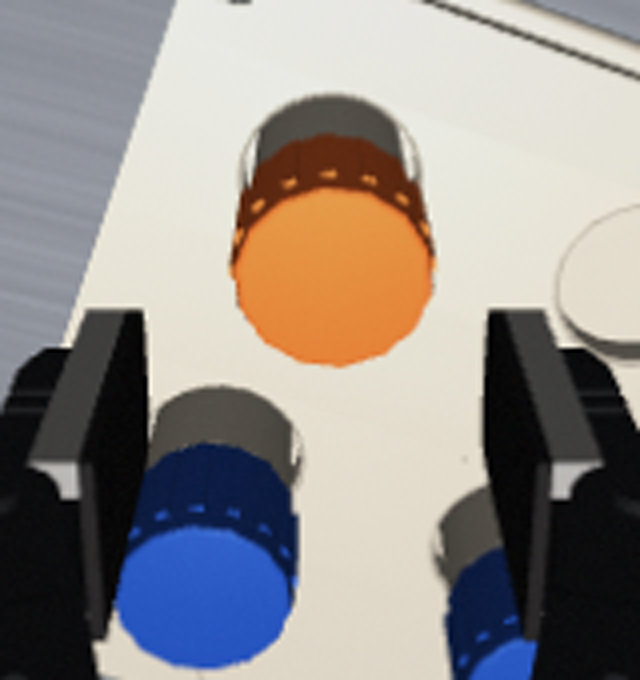

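```bash
python3 -m creep '[{"grip":4.4,"dp":[1.5,0.35,-0.3],"rotation":[0,0.006,0]},{"grip":4.4,"dp":[3,0.35,-0.3],"rotation":[0,0.006,0]},{"grip":4.4,"dp":[4.5,0.35,-0.3],"rotation":[0,0.006,0]},{"grip":4.4,"dp":[4.5,0.35,-0.3],"rotation":[0,0.006,0]},{"grip":4.4,"dp":[4.5,0.35,-0.3],"rotation":[0,0.006,0]}]'
python3 -m creep '[{"grip":4.4,"dp":[0,0,0],"rotation":[0,0,0]},{"grip":4.4,"dp":[0,0,0],"rotation":[0,0,0]},{"grip":4.4,"dp":[0,0,0],"rotation":[0,0,0]}]'
python3 -c "
from go import *
need([.4293,.2127,.074],mk([0,0,-1]))"
```

```text
time: 10.27
tool_pos: [0.4268, 0.2116, 0.0736]
tcp_rot: [-0.214, 1.565, 0.213]
wrist_force: [0.4, -0.3, -0.2]
width: 0.516
time: 10.52
tool_pos: [0.4275, 0.212, 0.0741]
tcp_rot: [-0.214, 1.563, 0.214]
wrist_force: [-0.0, 0.4, -0.4]
width: 0.512
t 10.52 pos [0.4275 0.212  0.0741] F [-0.   0.4 -0.4] w 4.37
dp [0.01 0.02 0.19] rot [-0.002 -0.002 -0.   ]
```

```bash
python3 -m creep '[{"grip":4.4,"dp":[0,0,0.1],"rotation":[0,0,0]},{"grip":2.6,"dp":[0,0,0.1],"rotation":[0,0,0]},{"grip":2.6,"dp":[0,0,0.1],"rotation":[0,0,0]},{"grip":2.6,"dp":[0,0,0.1],"rotation":[0,0,0]},{"grip":2.6,"dp":[0,0,0.1],"rotation":[0,0,0]}]' 40
python3 -c "
from go import *
need([.4293,.2127,.074],mk([0,0,-1]))"
python3 -m creep '[{"grip":2.6,"dp":[-3,0,0],"rotation":[0,0,0]},{"grip":2.6,"dp":[-7,0,0],"rotation":[0,0,0]},{"grip":2.6,"dp":[-11,0,0],"rotation":[0,0,0]},{"grip":2.6,"dp":[-15,0,0],"rotation":[0,0,0]},{"grip":2.6,"dp":[-19,0,0],"rotation":[0,0,0]}]'
python3 ins.py -2 .14
```

```text
time: 10.93
tool_pos: [0.4281, 0.212, 0.0735]
tcp_rot: [-0.214, 1.564, 0.213]
wrist_force: [-0.6, -1.1, 5.5]
width: 0.334
t 10.93 pos [0.4281 0.212  0.0735] F [-0.6 -1.1  5.5] w 2.85
dp [-0.05  0.03  0.14] rot [-0.002 -0.004  0.   ]
time: 11.35
tool_pos: [0.4274, 0.2118, 0.2637]
tcp_rot: [-0.215, 1.567, 0.213]
wrist_force: [1.8, -1.1, 0.0]
width: 0.336
t 11.35 pos [0.4274 0.2118 0.2637] F [ 1.8 -1.1  0. ] w 2.87
dp [ -2.44 -42.73   4.61] rot [-0.002 -0.457  0.001]
Ftool [-0.  -1.6  1.4] height 0.1381
```

```bash
python3 -m creep '[{"grip":2.6,"dp":[-0.4,-3.8,0.4],"rotation":[0,-0.09,0]},{"grip":2.6,"dp":[-0.9,-7.6,0.8],"rotation":[0,-0.18,0]},{"grip":2.6,"dp":[-1.5,-11.4,1.2],"rotation":[0,-0.27,0]},{"grip":2.6,"dp":[-2.2,-15.2,1.6],"rotation":[0,-0.36,0]},{"grip":2.6,"dp":[-2.4,-19,2.1],"rotation":[0,-0.455,0]}]'
python3 ins.py -2 .14
python3 -m creep '[{"grip":2.6,"dp":[-0.5,-3.8,0.2],"rotation":[0,-0.02,0]},{"grip":2.6,"dp":[-0.5,-7.6,0.4],"rotation":[0,-0.02,0]},{"grip":2.6,"dp":[-0.5,-11.4,0.6],"rotation":[0,-0.02,0]},{"grip":2.6,"dp":[-0.5,-15.2,0.8],"rotation":[0,-0.02,0]},{"grip":2.6,"dp":[-0.5,-18.5,1],"rotation":[0,-0.02,0]}]'
python3 ins.py -2 .13
```

```text
time: 11.77
tool_pos: [0.5004, 0.0337, 0.2884]
tcp_rot: [-0.155, 1.106, 0.243]
wrist_force: [1.0, 0.9, -1.3]
width: 0.335
t 11.77 pos [0.5004 0.0337 0.2884] F [ 1.   0.9 -1.3] w 2.86
dp [  1.14 -23.61   2.06] rot [0.001 0.007 0.003]
Ftool [1.7 0.6 0.5] height 0.1507
time: 12.18
tool_pos: [0.5557, -0.144, 0.2948]
tcp_rot: [-0.149, 1.094, 0.243]
wrist_force: [0.6, -0.2, -0.7]
width: 0.341
t 12.18 pos [ 0.5557 -0.144   0.2948] F [ 0.6 -0.2 -0.7] w 2.91
dp [ 2.45 -5.    1.31] rot [-0.003  0.019  0.001]
Ftool [ 0.9 -0.4  0.2] height 0.1542
```

```bash
python3 -m creep '[{"grip":2.6,"dp":[1,-3,1],"rotation":[0,0.018,0]},{"grip":2.6,"dp":[2,-4,1.2],"rotation":[0,0.018,0]},{"grip":2.6,"dp":[2.3,-4,1.2],"rotation":[0,0.018,0]},{"grip":2.6,"dp":[2.3,-4,1.2],"rotation":[0,0.018,0]},{"grip":2.6,"dp":[2.3,-4,1.2],"rotation":[0,0.018,0]}]'
python3 -m creep '[{"grip":2.6,"dp":[0,0,0],"rotation":[0,0,0]},{"grip":2.6,"dp":[0,0,0],"rotation":[0,0,0]}]'
python3 ins.py -2 .085
```

```text
time: 12.6
tool_pos: [0.5862, -0.1734, 0.2791]
tcp_rot: [-0.151, 1.114, 0.245]
wrist_force: [-0.7, -0.1, 0.7]
width: 0.337
time: 12.77
tool_pos: [0.5868, -0.1734, 0.281]
tcp_rot: [-0.153, 1.111, 0.244]
wrist_force: [-0.1, 0.4, -1.3]
width: 0.336
t 12.77 pos [ 0.5868 -0.1734  0.281 ] F [-0.1  0.4 -1.3] w 2.87
dp [ 4.71 -1.34 -0.05] rot [-0.     0.002  0.001]
Ftool [ 1.1  0.4 -0.6] height 0.1321
```

```bash
python3 -m creep '[{"grip":2.6,"dp":[0.5,-1.25,0],"rotation":[0,0.002,0]},{"grip":2.6,"dp":[2.5,-1.25,0],"rotation":[0,0.002,0]},{"grip":2.6,"dp":[4.8,-1.25,0],"rotation":[0,0.002,0]},{"grip":2.6,"dp":[4.8,-1.25,0],"rotation":[0,0.002,0]},{"grip":2.6,"dp":[4.8,-1.25,0],"rotation":[0,0.002,0]}]'
python3 -m creep '[{"grip":2.6,"dp":[0,0,0],"rotation":[0,0,0]},{"grip":2.6,"dp":[0,0,0],"rotation":[0,0,0]},{"grip":2.6,"dp":[0,0,0],"rotation":[0,0,0]}]'
python3 look.py w10; python3 ins.py -2 .085; python3 -c "
from h import *
crop('pics/w10m.png','pics/w10c.png',200,150,360,300,5)"
```

```text
time: 13.18
tool_pos: [0.6099, -0.1802, 0.2356]
tcp_rot: [-0.152, 1.116, 0.245]
wrist_force: [1.2, 0.4, 0.6]
width: 0.333
time: 13.43
tool_pos: [0.6113, -0.1813, 0.2391]
tcp_rot: [-0.154, 1.111, 0.242]
wrist_force: [-0.4, -0.7, -1.2]
width: 0.337
t 13.48 pos [ 0.6111 -0.1813  0.239 ] F [ 0.1  0.2 -0.8] w 2.87
dp [ 0.01  0.08 -0.13] rot [-0.001  0.002  0.003]
Ftool [ 0.8  0.1 -0.2] height 0.0851
```

View pics/w10m.png

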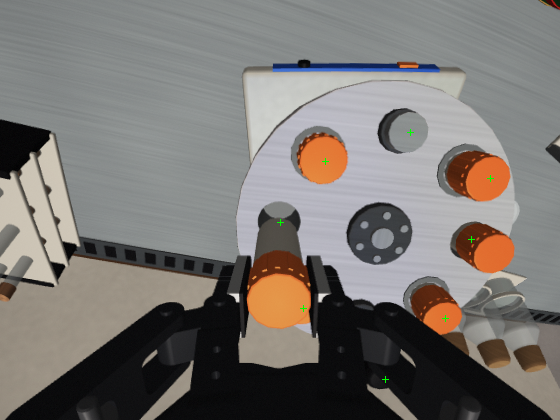

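View pics/w10c.png

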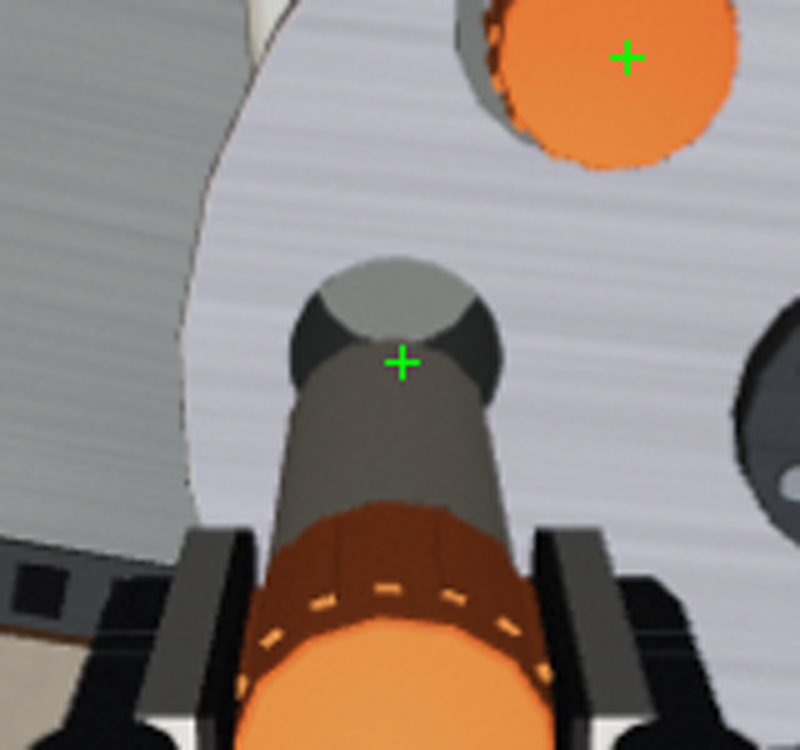

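```bash
python3 -m creep '[{"grip":2.6,"dp":[0.2,0.03,-0.2],"rotation":[0,0,0]},{"grip":2.6,"dp":[0.8,0.03,-0.2],"rotation":[0,0,0]},{"grip":2.6,"dp":[1.5,0.03,-0.2],"rotation":[0,0,0]},{"grip":2.6,"dp":[2.1,0.03,-0.2],"rotation":[0,0,0]},{"grip":2.6,"dp":[2.6,0.03,-0.2],"rotation":[0,0,0]}]'
python3 ins.py -2 .0174
python3 -m creep '[{"grip":2.6,"dp":[0.6,0,0],"rotation":[0,0,0]},{"grip":2.6,"dp":[1.2,0,0],"rotation":[0,0,0]},{"grip":2.6,"dp":[1.8,0,0],"rotation":[0,0,0]},{"grip":2.6,"dp":[2.3,0,0],"rotation":[0,0,0]}]'
python3 ins.py -2 .0174
```

```text
time: 13.9
tool_pos: [0.6198, -0.1773, 0.2118]
tcp_rot: [-0.152, 1.116, 0.243]
wrist_force: [0.2, -1.1, -0.7]
width: 0.338
t 13.9 pos [ 0.6198 -0.1773  0.2118] F [ 0.2 -1.1 -0.7] w 2.88
dp [ 3.91 -0.07  0.21] rot [-0.002 -0.002  0.001]
Ftool [ 0.6 -1.1 -0.4] height 0.0565
time: 14.23
tool_pos: [0.6303, -0.1741, 0.1922]
tcp_rot: [-0.153, 1.117, 0.24]
wrist_force: [-1.4, -1.3, 0.4]
width: 0.334
t 14.23 pos [ 0.6303 -0.1741  0.1922] F [-1.4 -1.3  0.4] w 2.85
dp [ 1.67 -0.09  0.08] rot [-0.003 -0.003  0.003]
Ftool [-1.1 -0.8 -1.4] height 0.0341
```

```bash
python3 -m creep '[{"grip":2.6,"dp":[0.5,0,-0.03],"rotation":[0,0,0]},{"grip":2.6,"dp":[1,0,-0.05],"rotation":[0,0,0]},{"grip":2.6,"dp":[1.4,0,-0.05],"rotation":[0,0,0]},{"grip":2.6,"dp":[1.4,0,-0.05],"rotation":[0,0,0]}]'
python3 ins.py -2 .0174
```

```text
time: 14.57
tool_pos: [0.6361, -0.1724, 0.1799]
tcp_rot: [-0.153, 1.118, 0.238]
wrist_force: [1.2, -3.8, -2.8]
width: 0.337
t 14.57 pos [ 0.6361 -0.1724  0.1799] F [ 1.2 -3.8 -2.8] w 2.88
dp [ 0.3  -0.1   0.07] rot [-0.004 -0.004  0.005]
Ftool [ 2.6 -3.9 -1.1] height 0.0204
```

```bash
python3 -m creep '[{"grip":2.6,"dp":[0.1,-0.08,0],"rotation":[0,0,0]},{"grip":2.6,"dp":[0.25,-0.08,0],"rotation":[0,0,0]},{"grip":2.6,"dp":[0.25,-0.08,0],"rotation":[0,0,0]}]'
python3 ins.py -2 .0174
python3 -m creep '[{"grip":4.4,"dp":[0,0,0],"rotation":[0,0,0]},{"grip":4.4,"dp":[0,0,0],"rotation":[0,0,0]},{"grip":4.4,"dp":[0,0,0],"rotation":[0,0,0]},{"grip":4.4,"dp":[-0.5,0,0],"rotation":[0,0,0]},{"grip":4.4,"dp":[-3.5,0,0],"rotation":[0,0,0]}]'
python3 -m creep '[{"grip":4.4,"dp":[-3.5,0,0],"rotation":[0,0,0]},{"grip":4.4,"dp":[-7,0,0],"rotation":[0,0,0]},{"grip":4.4,"dp":[-8,0,0],"rotation":[0,0,0]},{"grip":4.4,"dp":[-8,0,0],"rotation":[0,0,0]},{"grip":4.4,"dp":[-8,0,0],"rotation":[0,0,0]}]'
python3 look.py w11;python3 ins.py 0 .047
```

```text
time: 14.82
tool_pos: [0.6371, -0.1723, 0.1784]
tcp_rot: [-0.152, 1.118, 0.238]
wrist_force: [-0.8, -2.5, -0.9]
width: 0.335
t 14.82 pos [ 0.6371 -0.1723  0.1784] F [-0.8 -2.5 -0.9] w 2.86
dp [ 0.12 -0.08  0.04] rot [-0.005 -0.005  0.004]
Ftool [ 0.2 -2.2 -1.7] height 0.0186
time: 15.23
tool_pos: [0.6203, -0.1741, 0.2049]
tcp_rot: [-0.148, 1.126, 0.243]
wrist_force: [-0.5, -0.3, 0.0]
width: 0.514
time: 15.65
tool_pos: [0.5895, -0.1853, 0.2831]
tcp_rot: [-0.153, 1.117, 0.237]
wrist_force: [-0.5, 0.4, -0.5]
width: 0.514
t 15.7 pos [ 0.5889 -0.1847  0.2812] F [ 0.5  0.3 -0.9] w 4.35
dp [8.51 6.61 8.25] rot [-0.005 -0.005  0.003]
Ftool [1.  0.2 0.1] height 0.1328
```

View pics/w11m.png

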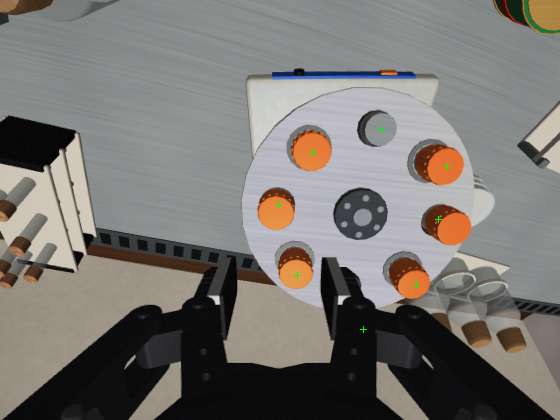

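```bash
python3 - <<'E'
from go import *
import pickle
c,st=pickle.load(open('pics/w11.pkl','rb'));d=np.load('pics/w11.npy')
o,M=hubframe(P)
for u,v in [(276,213),(313,152),(446,165),(451,227),(297,272),(413,283)]:
    print((u,v),(M.T@(atd(c,u,v,np.median(d[v-2:v+3,u-2:u+3]))-o)).round(4))
E
python3 ins.py 0 .12
```

```text
(276, 213) [-0.0086 -0.0758  0.029 ]
(313, 152) [-0.0576 -0.0472  0.0288]
(446, 165) [-0.048   0.0575  0.0294]
(451, 227) [0.0037 0.0701 0.03  ]
(297, 272) [ 0.0453 -0.0579  0.0292]
(413, 283) [0.0567 0.0452 0.0299]
t 15.7 pos [ 0.5889 -0.1847  0.2812] F [ 0.5  0.3 -0.9] w 4.35
dp [1.21 6.59 8.21] rot [-0.005 -0.005  0.003]
Ftool [1.  0.2 0.1] height 0.1328
```

```bash
python3 -m creep '[{"grip":5,"dp":[0,2.4,3],"rotation":[0,0,0]},{"grip":5,"dp":[0,4.7,5.8],"rotation":[0,0,0]},{"grip":5,"dp":[0.5,6.6,8.2],"rotation":[-0.005,-0.005,0.003]},{"grip":5,"dp":[0.5,6.6,8.2],"rotation":[-0.005,-0.005,0.003]},{"grip":5,"dp":[0.5,6.6,8.2],"rotation":[-0.005,-0.005,0.003]}]'
python3 -m creep '[{"grip":5,"dp":[0,0,0],"rotation":[0,0,0]},{"grip":5,"dp":[0,0,0],"rotation":[0,0,0]},{"grip":5,"dp":[0,0,0],"rotation":[0,0,0]}]'
python3 look.py w12;python3 ins.py 0 .052
```

```text
time: 16.12
tool_pos: [0.6453, -0.0991, 0.3102]
tcp_rot: [-0.155, 1.116, 0.248]
wrist_force: [-0.4, 0.3, 0.1]
width: 0.583
time: 16.37
tool_pos: [0.6444, -0.102, 0.3113]
tcp_rot: [-0.153, 1.115, 0.243]
wrist_force: [0.6, 0.2, 0.0]
width: 0.586
t 16.42 pos [ 0.6446 -0.1021  0.3117] F [-0.1 -0.2  0.1] w 4.99
dp [7.53 0.1  0.08] rot [-0.001 -0.001  0.001]
Ftool [-0.2 -0.1 -0.1] height 0.1273
```

View pics/w12m.png

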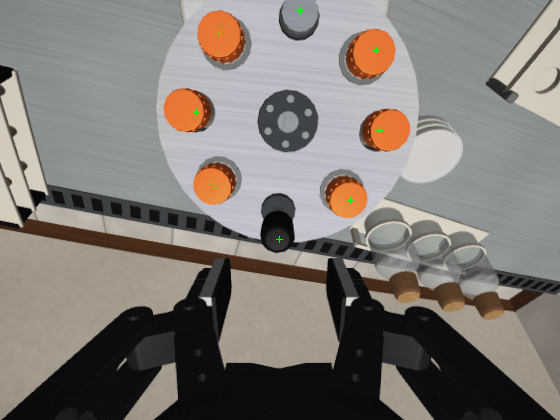

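```bash
python3 -m creep '[{"grip":5,"dp":[2,0.05,0],"rotation":[0,0,0]},{"grip":5,"dp":[4,0.05,0],"rotation":[0,0,0]},{"grip":5,"dp":[6,0.05,0],"rotation":[0,0,0]},{"grip":5,"dp":[7.4,0.05,0],"rotation":[0,0,0]},{"grip":5,"dp":[7.4,0.05,0],"rotation":[0,0,0]}]'
python3 -m creep '[{"grip":5,"dp":[0,0,0],"rotation":[0,0,0]},{"grip":5,"dp":[0,0,0],"rotation":[0,0,0]},{"grip":5,"dp":[0,0,0],"rotation":[0,0,0]}]'
python3 look.py w13;python3 ins.py 0 .052
```

```text
time: 16.83
tool_pos: [0.6745, -0.092, 0.2417]
tcp_rot: [-0.152, 1.119, 0.245]
wrist_force: [-1.1, 0.5, -0.7]
width: 0.589
time: 17.08
tool_pos: [0.6768, -0.0927, 0.2482]
tcp_rot: [-0.155, 1.11, 0.243]
wrist_force: [-0.6, 0.6, 0.8]
width: 0.586
t 17.13 pos [ 0.6768 -0.0926  0.2483] F [-0.3 -0.9 -0.7] w 5.02
dp [ 0.35  0.05 -0.19] rot [0.001 0.003 0.003]
Ftool [ 0.4 -0.8 -0.7] height 0.0555
```

View pics/w13.png

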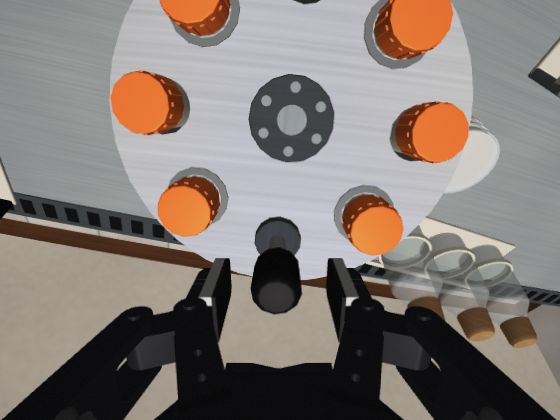

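```bash
python3 -m creep '[{"grip":5,"dp":[0.25,0.05,-0.15],"rotation":[0,0,0]},{"grip":5,"dp":[0.25,0.05,-0.15],"rotation":[0,0,0]},{"grip":1.6,"dp":[0.25,0.05,-0.15],"rotation":[0,0,0]},{"grip":1.6,"dp":[0.25,0.05,-0.15],"rotation":[0,0,0]},{"grip":1.6,"dp":[0.25,0.05,-0.15],"rotation":[0,0,0]}]' 50
python3 -m creep '[{"grip":1.6,"dp":[0,0,0],"rotation":[0,0,0]},{"grip":1.6,"dp":[0,0,0],"rotation":[0,0,0]},{"grip":1.6,"dp":[0,0,0],"rotation":[0,0,0]}]'
python3 look.py w14;python3 ins.py 0 .052
python3 - <<'E'
import numpy as np
ph=-.0975+np.arange(0,64)*.1
for a in ph[:33]:
  f=lambda t:(7.5*np.sin(t),7.5*np.cos(t))
  b=[(np.array(f(a+s))-f(a)).round(2).tolist() for s in (.05,.1)]
  print(round(a,2),b)
E
```

```text
time: 17.55
tool_pos: [0.676, -0.0924, 0.2442]
tcp_rot: [-0.156, 1.112, 0.243]
wrist_force: [-0.6, -3.1, 2.6]
width: 0.264
time: 17.8
tool_pos: [0.6761, -0.0923, 0.2442]
tcp_rot: [-0.155, 1.112, 0.243]
wrist_force: [-2.6, -3.2, 4.6]
width: 0.264
t 17.85 pos [ 0.6761 -0.0923  0.2442] F [-3.7 -3.2  5.3] w 2.24
dp [0.01 0.01 0.04] rot [0.001 0.001 0.002]
Ftool [-6.7 -2.1 -1.7] height 0.0521
-0.1 [[0.37, 0.03], [0.75, 0.04]]
0.0 [[0.37, -0.01], [0.75, -0.04]]
0.1 [[0.37, -0.05], [0.74, -0.11]]
0.2 [[0.37, -0.08], [0.73, -0.19]]
0.3 [[0.36, -0.12], [0.7, -0.26]]
0.4 [[0.34, -0.16], [0.67, -0.33]]
0.5 [[0.32, -0.19], [0.64, -0.39]]
0.6 [[0.3, -0.22], [0.6, -0.46]]
0.7 [[0.28, -0.25], [0.55, -0.51]]
0.8 [[0.25, -0.28], [0.49, -0.56]]
0.9 [[0.22, -0.3], [0.43, -0.61]]
1.0 [[0.19, -0.32], [0.37, -0.65]]
1.1 [[0.16, -0.34], [0.3, -0.69]]
1.2 [[0.13, -0.35], [0.23, -0.71]]
1.3 [[0.09, -0.36], [0.16, -0.73]]
1.4 [[0.05, -0.37], [0.09, -0.74]]
1.5 [[0.02, -0.37], [0.01, -0.75]]
1.6 [[-0.02, -0.37], [-0.06, -0.75]]
1.7 [[-0.06, -0.37], [-0.14, -0.74]]
1.8 [[-0.1, -0.36], [-0.21, -0.72]]
1.9 [[-0.13, -0.35], [-0.28, -0.7]]
2.0 [[-0.17, -0.34], [-0.35, -0.66]]
2.1 [[-0.2, -0.32], [-0.41, -0.63]]
2.2 [[-0.23, -0.3], [-0.47, -0.58]]
2.3 [[-0.26, -0.27], [-0.53, -0.53]]
2.4 [[-0.28, -0.25], [-0.58, -0.48]]
2.5 [[-0.31, -0.22], [-0.62, -0.42]]
2.6 [[-0.33, -0.18], [-0.66, -0.35]]
2.7 [[-0.34, -0.15], [-0.69, -0.28]]
2.8 [[-0.36, -0.12], [-0.72, -0.21]]
2.9 [[-0.37, -0.08], [-0.74, -0.14]]
3.0 [[-0.37, -0.04], [-0.75, -0.07]]
3.1 [[-0.37, -0.01], [-0.75, 0.01]]
```

View pics/w14.png

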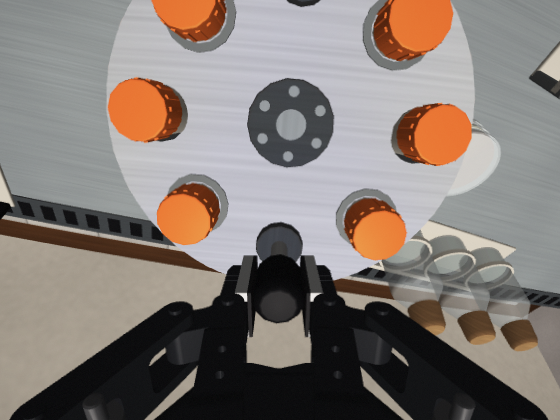

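```bash
(python3 -m creep '[{"grip":1.6,"dp":[0,0.37,0.03],"rotation":[0,0,0]},{"grip":1.6,"dp":[0,0.75,0.04],"rotation":[0,0,0]}]'
python3 -m creep '[{"grip":1.6,"dp":[0,0.37,-0.01],"rotation":[0,0,0]},{"grip":1.6,"dp":[0,0.75,-0.04],"rotation":[0,0,0]}]'
python3 -m creep '[{"grip":1.6,"dp":[0,0.37,-0.05],"rotation":[0,0,0]},{"grip":1.6,"dp":[0,0.74,-0.11],"rotation":[0,0,0]}]'
python3 -m creep '[{"grip":1.6,"dp":[0,0.37,-0.08],"rotation":[0,0,0]},{"grip":1.6,"dp":[0,0.73,-0.19],"rotation":[0,0,0]}]'
python3 -m creep '[{"grip":1.6,"dp":[0,0.36,-0.12],"rotation":[0,0,0]},{"grip":1.6,"dp":[0,0.70,-0.26],"rotation":[0,0,0]}]'
python3 -m creep '[{"grip":1.6,"dp":[0,0.34,-0.16],"rotation":[0,0,0]},{"grip":1.6,"dp":[0,0.67,-0.33],"rotation":[0,0,0]}]') > log1.txt
cat > an.py <<'E'
import sys,re
from go import *
o,M=hubframe(P)
rows=[]
for fn in sys.argv[1:]:
    t=open(fn).read()
    for b in t.split('time:')[1:]:
        g=lambda k:np.array([float(x) for x in re.search(k+r': \[(.*?)\]',b).group(1).split(',')])
        p=M.T@(g('tool_pos')-o);f=M.T@g('wrist_force')
        ph=np.arctan2(p[1],p[0]);er=np.array([np.cos(ph),np.sin(ph)]);et=np.array([-er[1],er[0]])
        rows.append((float(b.split()[0]),ph,np.hypot(*p[:2]),p[2],f[:2]@et,f[:2]@er,f[2]))
if __name__=='__main__':
    for r in rows: print(('%.2f ph %.3f r %.4f h %.4f Ft %.1f Fr %.1f Fz %.1f')%r)
E
python3 an.py log1.txt
```

```text
18.02 ph -0.006 r 0.0744 h 0.0521 Ft -4.7 Fr -2.8 Fz 6.7
18.18 ph 0.096 r 0.0744 h 0.0522 Ft -5.1 Fr -3.0 Fz 7.2
18.35 ph 0.196 r 0.0743 h 0.0522 Ft -4.4 Fr -4.7 Fz 7.5
18.52 ph 0.298 r 0.0742 h 0.0523 Ft -4.6 Fr -4.4 Fz 7.1
18.68 ph 0.397 r 0.0741 h 0.0523 Ft -4.1 Fr -6.2 Fz 8.1
18.85 ph 0.497 r 0.0741 h 0.0523 Ft -4.8 Fr -6.2 Fz 7.8
```

```bash
(python3 -m creep '[{"grip":1.6,"dp":[0,0.32,-0.19],"rotation":[0,0,0]},{"grip":1.6,"dp":[0,0.64,-0.39],"rotation":[0,0,0]}]'
python3 -m creep '[{"grip":1.6,"dp":[0,0.30,-0.22],"rotation":[0,0,0]},{"grip":1.6,"dp":[0,0.60,-0.46],"rotation":[0,0,0]}]'
python3 -m creep '[{"grip":1.6,"dp":[0,0.28,-0.25],"rotation":[0,0,0]},{"grip":1.6,"dp":[0,0.55,-0.51],"rotation":[0,0,0]}]'
python3 -m creep '[{"grip":1.6,"dp":[0,0.25,-0.28],"rotation":[0,0,0]},{"grip":1.6,"dp":[0,0.49,-0.56],"rotation":[0,0,0]}]'
python3 -m creep '[{"grip":1.6,"dp":[0,0.22,-0.30],"rotation":[0,0,0]},{"grip":1.6,"dp":[0,0.43,-0.61],"rotation":[0,0,0]}]'
python3 -m creep '[{"grip":1.6,"dp":[0,0.19,-0.32],"rotation":[0,0,0]},{"grip":1.6,"dp":[0,0.37,-0.65],"rotation":[0,0,0]}]'
python3 -m creep '[{"grip":1.6,"dp":[0,0.16,-0.34],"rotation":[0,0,0]},{"grip":1.6,"dp":[0,0.30,-0.69],"rotation":[0,0,0]}]'
python3 -m creep '[{"grip":1.6,"dp":[0,0.13,-0.35],"rotation":[0,0,0]},{"grip":1.6,"dp":[0,0.23,-0.71],"rotation":[0,0,0]}]') > log2.txt
python3 an.py log2.txt
```

```text
19.02 ph 0.595 r 0.0740 h 0.0523 Ft -4.0 Fr -6.6 Fz 8.2
19.18 ph 0.694 r 0.0740 h 0.0524 Ft -3.8 Fr -7.6 Fz 8.3
19.35 ph 0.793 r 0.0739 h 0.0523 Ft -3.5 Fr -8.1 Fz 7.5
19.52 ph 0.891 r 0.0740 h 0.0524 Ft -3.1 Fr -7.8 Fz 6.9
19.68 ph 0.988 r 0.0739 h 0.0524 Ft -3.2 Fr -7.0 Fz 6.3
19.85 ph 1.086 r 0.0739 h 0.0524 Ft -2.4 Fr -7.1 Fz 4.9
20.02 ph 1.185 r 0.0739 h 0.0524 Ft -3.5 Fr -6.5 Fz 5.6
20.18 ph 1.283 r 0.0739 h 0.0525 Ft -2.4 Fr -5.4 Fz 4.4
```

```bash
(python3 -m creep '[{"grip":1.6,"dp":[0,0.09,-0.36],"rotation":[0,0,0]},{"grip":1.6,"dp":[0,0.16,-0.73],"rotation":[0,0,0]}]'
python3 -m creep '[{"grip":1.6,"dp":[0,0.05,-0.37],"rotation":[0,0,0]},{"grip":1.6,"dp":[0,0.09,-0.74],"rotation":[0,0,0]}]'
python3 -m creep '[{"grip":1.6,"dp":[0,0.02,-0.37],"rotation":[0,0,0]},{"grip":1.6,"dp":[0,0.01,-0.75],"rotation":[0,0,0]}]'
python3 -m creep '[{"grip":1.6,"dp":[0,-0.02,-0.37],"rotation":[0,0,0]},{"grip":1.6,"dp":[0,-0.06,-0.75],"rotation":[0,0,0]}]'
python3 -m creep '[{"grip":1.6,"dp":[0,-0.06,-0.37],"rotation":[0,0,0]},{"grip":1.6,"dp":[0,-0.14,-0.74],"rotation":[0,0,0]}]'
python3 -m creep '[{"grip":1.6,"dp":[0,-0.10,-0.36],"rotation":[0,0,0]},{"grip":1.6,"dp":[0,-0.21,-0.72],"rotation":[0,0,0]}]'
python3 -m creep '[{"grip":1.6,"dp":[0,-0.13,-0.35],"rotation":[0,0,0]},{"grip":1.6,"dp":[0,-0.28,-0.70],"rotation":[0,0,0]}]'
python3 -m creep '[{"grip":1.6,"dp":[0,-0.17,-0.34],"rotation":[0,0,0]},{"grip":1.6,"dp":[0,-0.35,-0.66],"rotation":[0,0,0]}]'
python3 -m creep '[{"grip":1.6,"dp":[0,-0.20,-0.32],"rotation":[0,0,0]},{"grip":1.6,"dp":[0,-0.41,-0.63],"rotation":[0,0,0]}]') > log3.txt
python3 an.py log3.txt
```

```text
20.35 ph 1.382 r 0.0739 h 0.0525 Ft -2.5 Fr -6.5 Fz 3.9
20.52 ph 1.482 r 0.0740 h 0.0525 Ft -2.5 Fr -5.2 Fz 4.3
20.68 ph 1.582 r 0.0739 h 0.0525 Ft -2.2 Fr -4.8 Fz 4.5
20.85 ph 1.686 r 0.0741 h 0.0525 Ft -1.7 Fr -5.4 Fz 4.9
21.02 ph 1.788 r 0.0741 h 0.0525 Ft -1.6 Fr -3.5 Fz 5.6
21.18 ph 1.889 r 0.0741 h 0.0524 Ft -1.6 Fr -3.8 Fz 6.1
21.35 ph 1.990 r 0.0743 h 0.0525 Ft -1.9 Fr -2.7 Fz 6.0
21.52 ph 2.091 r 0.0743 h 0.0524 Ft -2.7 Fr -1.8 Fz 5.9
21.68 ph 2.192 r 0.0745 h 0.0524 Ft -1.0 Fr -2.5 Fz 6.3
```

Tracking is clean, and the drag falls as the heavy side passes over the top. I'll keep going round.

```bash
(python3 -m creep '[{"grip":1.6,"dp":[0,-0.23,-0.30],"rotation":[0,0,0]},{"grip":1.6,"dp":[0,-0.47,-0.58],"rotation":[0,0,0]}]'
python3 -m creep '[{"grip":1.6,"dp":[0,-0.26,-0.27],"rotation":[0,0,0]},{"grip":1.6,"dp":[0,-0.53,-0.53],"rotation":[0,0,0]}]'
python3 -m creep '[{"grip":1.6,"dp":[0,-0.28,-0.25],"rotation":[0,0,0]},{"grip":1.6,"dp":[0,-0.58,-0.48],"rotation":[0,0,0]}]'
python3 -m creep '[{"grip":1.6,"dp":[0,-0.31,-0.22],"rotation":[0,0,0]},{"grip":1.6,"dp":[0,-0.62,-0.42],"rotation":[0,0,0]}]'
python3 -m creep '[{"grip":1.6,"dp":[0,-0.33,-0.18],"rotation":[0,0,0]},{"grip":1.6,"dp":[0,-0.66,-0.35],"rotation":[0,0,0]}]'
python3 -m creep '[{"grip":1.6,"dp":[0,-0.34,-0.15],"rotation":[0,0,0]},{"grip":1.6,"dp":[0,-0.69,-0.28],"rotation":[0,0,0]}]'
python3 -m creep '[{"grip":1.6,"dp":[0,-0.36,-0.12],"rotation":[0,0,0]},{"grip":1.6,"dp":[0,-0.72,-0.21],"rotation":[0,0,0]}]'
python3 -m creep '[{"grip":1.6,"dp":[0,-0.37,-0.08],"rotation":[0,0,0]},{"grip":1.6,"dp":[0,-0.74,-0.14],"rotation":[0,0,0]}]'
python3 -m creep '[{"grip":1.6,"dp":[0,-0.37,-0.04],"rotation":[0,0,0]},{"grip":1.6,"dp":[0,-0.75,-0.07],"rotation":[0,0,0]}]') > log4.txt
python3 an.py log4.txt
cat > fitF.py <<'E'
import sys
from an import *
import an
a=np.array(rows);ph,Ft=a[:,1],-a[:,4]
ph=np.unwrap(ph)
A=np.stack([np.ones_like(ph),np.cos(ph),np.sin(ph)],1)
x,*_=np.linalg.lstsq(A,Ft,rcond=None);print('free',x,'amp',np.hypot(*x[1:]),'res',(Ft-A@x).std())
# need = c + A*cos(ph-p0) ; heavy lowest where gravity term = 0 rising (d/dph>0): ph = p0-pi/2
p0=np.arctan2(x[2],x[1]);print('peak',p0,'lowest at knob angle',p0-np.pi/2, p0+1.5*np.pi)
r=least_squares(lambda v:v[0]+1.87*np.cos(ph-v[1])-Ft,[2.8,p0]) if 'least_squares' in globals() else None
from scipy.optimize import least_squares
r=least_squares(lambda v:v[0]+1.87*np.cos(ph-v[1])-Ft,[2.8,p0]);print('fixed amp',r.x,'lowest',r.x[1]-np.pi/2,r.x[1]+1.5*np.pi)
E
python3 fitF.py log1.txt log2.txt log3.txt log4.txt
```

```text
21.85 ph 2.292 r 0.0746 h 0.0523 Ft -0.6 Fr -1.3 Fz 7.5
22.02 ph 2.393 r 0.0747 h 0.0523 Ft -1.1 Fr -0.4 Fz 7.4
22.18 ph 2.494 r 0.0748 h 0.0522 Ft -1.9 Fr -0.5 Fz 8.5
22.35 ph 2.594 r 0.0749 h 0.0523 Ft -0.7 Fr -1.2 Fz 8.7
22.52 ph 2.694 r 0.0750 h 0.0522 Ft -2.0 Fr 0.5 Fz 9.9
22.68 ph 2.793 r 0.0751 h 0.0522 Ft -1.2 Fr 0.4 Fz 10.5
22.85 ph 2.892 r 0.0753 h 0.0521 Ft -1.2 Fr 1.1 Fz 11.0
23.02 ph 2.993 r 0.0754 h 0.0521 Ft -1.2 Fr 2.0 Fz 12.1
23.18 ph 3.092 r 0.0755 h 0.0521 Ft -0.8 Fr 1.8 Fz 12.0
free [ 3.10710262  1.68694016 -0.92914613] amp 1.925897100535669 res 0.4303326745839086
peak -0.5034478802055907 lowest at knob angle -2.074244207000487 4.208941100179099
fixed amp [ 3.06399299 -0.47749126] lowest -2.0482875827498352 4.234897724429751
```

```bash
(python3 -m creep '[{"grip":1.6,"dp":[0,-0.37,-0.01],"rotation":[0,0,0]},{"grip":1.6,"dp":[0,-0.75,0.01],"rotation":[0,0,0]}]'
python3 -m creep '[{"grip":1.6,"dp":[0,-0.37,0.03],"rotation":[0,0,0]},{"grip":1.6,"dp":[0,-0.75,0.08],"rotation":[0,0,0]}]'
python3 -m creep '[{"grip":1.6,"dp":[0,-0.37,0.07],"rotation":[0,0,0]},{"grip":1.6,"dp":[0,-0.74,0.16],"rotation":[0,0,0]}]'
python3 -m creep '[{"grip":1.6,"dp":[0,-0.36,0.11],"rotation":[0,0,0]},{"grip":1.6,"dp":[0,-0.72,0.23],"rotation":[0,0,0]}]'
python3 -m creep '[{"grip":1.6,"dp":[0,-0.35,0.14],"rotation":[0,0,0]},{"grip":1.6,"dp":[0,-0.69,0.30],"rotation":[0,0,0]}]'
python3 -m creep '[{"grip":1.6,"dp":[0,-0.33,0.17],"rotation":[0,0,0]},{"grip":1.6,"dp":[0,-0.65,0.36],"rotation":[0,0,0]}]'
python3 -m creep '[{"grip":1.6,"dp":[0,-0.31,0.21],"rotation":[0,0,0]},{"grip":1.6,"dp":[0,-0.62,0.43],"rotation":[0,0,0]}]'
python3 -m creep '[{"grip":1.6,"dp":[0,-0.29,0.24],"rotation":[0,0,0]},{"grip":1.6,"dp":[0,-0.57,0.49],"rotation":[0,0,0]}]'
python3 -m creep '[{"grip":1.6,"dp":[0,-0.26,0.27],"rotation":[0,0,0]},{"grip":1.6,"dp":[0,-0.52,0.54],"rotation":[0,0,0]}]'
python3 -m creep '[{"grip":1.6,"dp":[0,-0.24,0.29],"rotation":[0,0,0]},{"grip":1.6,"dp":[0,-0.46,0.59],"rotation":[0,0,0]}]'
) > log5.txt
python3 an.py log5.txt
python3 fitF.py log1.txt log2.txt log3.txt log4.txt log5.txt
```

```text
23.35 ph -3.107 r 0.0755 h 0.0520 Ft -1.9 Fr 5.3 Fz 13.4
23.52 ph -3.031 r 0.0754 h 0.0520 Ft -1.7 Fr 10.0 Fz 17.0
23.68 ph -2.946 r 0.0754 h 0.0519 Ft -2.8 Fr 15.3 Fz 20.1
23.85 ph -2.856 r 0.0753 h 0.0519 Ft -1.9 Fr 19.9 Fz 20.8
24.02 ph -2.759 r 0.0752 h 0.0518 Ft -2.6 Fr 24.1 Fz 21.4
24.18 ph -2.657 r 0.0752 h 0.0519 Ft -3.2 Fr 25.9 Fz 19.9
24.35 ph -2.549 r 0.0752 h 0.0519 Ft -3.0 Fr 28.1 Fz 18.2
24.52 ph -2.433 r 0.0752 h 0.0518 Ft -3.1 Fr 28.4 Fz 13.0
24.68 ph -2.319 r 0.0753 h 0.0518 Ft -2.8 Fr 27.8 Fz 9.4
24.85 ph -2.204 r 0.0753 h 0.0518 Ft -2.1 Fr 28.7 Fz 6.5
free [ 3.27180356  1.59410694 -1.13258963] amp 1.9554887356640627 res 0.46998064097147274
peak -0.6177285024059813 lowest at knob angle -2.188524829200878 4.094660477978708
fixed amp [ 3.23461089 -0.60340175] lowest -2.174198075240339 4.108987231939247
```

```bash
python3 - <<'E'
import sys; sys.argv=['x']
from go import *
import re
o,M=hubframe(P); pts=[]
for i in range(1,6):
    for m in re.findall(r'tool_pos: \[(.*?)\]',open(f'log{i}.txt').read()): pts.append(M.T@(np.array([float(x) for x in m.split(',')])-o))
pts=np.array(pts)
A=np.c_[2*pts[:,:2],np.ones(len(pts))];x=np.linalg.lstsq(A,(pts[:,:2]**2).sum(1),rcond=None)[0]
print(x[:2],np.sqrt(x[2]+x[0]**2+x[1]**2))
print((np.hypot(*(pts[:,:2]-x[:2]).T)*1000).round(1))
E
python3 -m creep '[{"grip":1.6,"dp":[0,-0.12,-0.09],"rotation":[0,0,0]},{"grip":1.6,"dp":[0,-0.24,-0.18],"rotation":[0,0,0]},{"grip":1.6,"dp":[0,-0.24,-0.18],"rotation":[0,0,0]}]' >log6.txt; python3 an.py log6.txt
```

```text
[-0.00046872 -0.00060696] 0.07472389023086307
[74.9 74.9 74.9 74.8 74.8 74.8 74.7 74.8 74.7 74.8 74.7 74.7 74.6 74.6
 74.6 74.6 74.5 74.6 74.6 74.6 74.6 74.6 74.7 74.8 74.8 74.8 74.8 74.9
 74.9 75.  75.  75.1 75.  74.9 74.8 74.7 74.6 74.5 74.4 74.5 74.5 74.6]
25.10 ph -2.186 r 0.0756 h 0.0519 Ft -0.1 Fr 20.1 Fz 1.9
```

```bash
python3 -m creep '[{"grip":1.6,"dp":[0,-0.2,-0.15],"rotation":[0,0,0]},{"grip":1.6,"dp":[0,-0.4,-0.29],"rotation":[0,0,0]},{"grip":1.6,"dp":[0,-0.56,-0.41],"rotation":[0,0,0]},{"grip":1.6,"dp":[0,-0.56,-0.41],"rotation":[0,0,0]}]' >log6.txt; python3 an.py log6.txt;python3 look.py w15
```

```text
25.43 ph -2.186 r 0.0759 h 0.0520 Ft 2.1 Fr 5.7 Fz -4.7
```

View pics/w15.png

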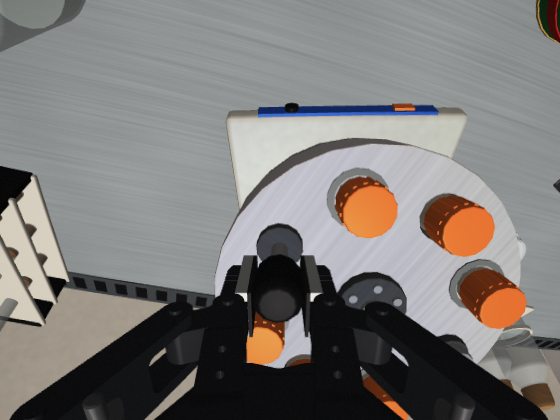

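```bash
(python3 -m creep '[{"grip":1.6,"dp":[0,-0.21,0.31],"rotation":[0,0,0]},{"grip":1.6,"dp":[0,-0.42,0.62],"rotation":[0,0,0]}]'
python3 -m creep '[{"grip":1.6,"dp":[0,-0.19,0.33],"rotation":[0,0,0]},{"grip":1.6,"dp":[0,-0.35,0.66],"rotation":[0,0,0]}]'
python3 -m creep '[{"grip":1.6,"dp":[0,-0.15,0.34],"rotation":[0,0,0]},{"grip":1.6,"dp":[0,-0.28,0.69],"rotation":[0,0,0]}]'
python3 -m creep '[{"grip":1.6,"dp":[0,-0.11,0.35],"rotation":[0,0,0]},{"grip":1.6,"dp":[0,-0.21,0.72],"rotation":[0,0,0]}]'
python3 -m creep '[{"grip":1.6,"dp":[0,-0.08,0.36],"rotation":[0,0,0]},{"grip":1.6,"dp":[0,-0.14,0.73],"rotation":[0,0,0]}]'
python3 -m creep '[{"grip":1.6,"dp":[0,-0.04,0.37],"rotation":[0,0,0]},{"grip":1.6,"dp":[0,-0.07,0.75],"rotation":[0,0,0]}]'
python3 -m creep '[{"grip":1.6,"dp":[0,0,0.37],"rotation":[0,0,0]},{"grip":1.6,"dp":[0,0.01,0.75],"rotation":[0,0,0]}]'
python3 -m creep '[{"grip":1.6,"dp":[0,0.04,0.37],"rotation":[0,0,0]},{"grip":1.6,"dp":[0,0.09,0.74],"rotation":[0,0,0]}]'
) > log7.txt
python3 an.py log7.txt; python3 fitF.py log1.txt log2.txt log3.txt log4.txt log5.txt log7.txt
```

```text
25.65 ph -2.106 r 0.0760 h 0.0519 Ft -1.8 Fr 5.9 Fz -0.0
25.82 ph -2.003 r 0.0760 h 0.0519 Ft -2.8 Fr 6.2 Fz -0.6
25.98 ph -1.903 r 0.0760 h 0.0519 Ft -3.6 Fr 4.1 Fz -0.3
26.15 ph -1.801 r 0.0760 h 0.0519 Ft -2.6 Fr 3.3 Fz -0.3
26.32 ph -1.695 r 0.0760 h 0.0520 Ft -4.0 Fr 1.6 Fz -1.3
26.48 ph -1.589 r 0.0761 h 0.0520 Ft -3.7 Fr -1.2 Fz -2.3
26.65 ph -1.489 r 0.0761 h 0.0520 Ft -3.5 Fr -3.9 Fz -2.8
26.82 ph -1.393 r 0.0761 h 0.0519 Ft -4.4 Fr -5.9 Fz -1.4
free [ 3.0857504   1.52659951 -0.83104583] amp 1.7381436149038585 res 0.5194659410853043
peak -0.49851596732567505 lowest at knob angle -2.0693122941205715 4.213873013059015
fixed amp [ 3.11833745 -0.50551971] lowest -2.076316032792735 4.206869274386851
```

```bash
(python3 -m creep '[{"grip":1.6,"dp":[0,0.05,-0.37],"rotation":[0,0,0]},{"grip":1.6,"dp":[0,0.05,-0.74],"rotation":[0,0,0]}]'
python3 -m creep '[{"grip":1.6,"dp":[0,0,-0.37],"rotation":[0,0,0]},{"grip":1.6,"dp":[0,0,-0.75],"rotation":[0,0,0]}]'
python3 -m creep '[{"grip":1.6,"dp":[0,0.04,-0.37],"rotation":[0,0,0]},{"grip":1.6,"dp":[0,0.07,-0.75],"rotation":[0,0,0]}]'
python3 -m creep '[{"grip":1.6,"dp":[0,0.07,-0.37],"rotation":[0,0,0]},{"grip":1.6,"dp":[0,0.14,-0.73],"rotation":[0,0,0]}]'
python3 -m creep '[{"grip":1.6,"dp":[0,0.10,-0.36],"rotation":[0,0,0]},{"grip":1.6,"dp":[0,0.21,-0.72],"rotation":[0,0,0]}]'
python3 -m creep '[{"grip":1.6,"dp":[0,0.13,-0.35],"rotation":[0,0,0]},{"grip":1.6,"dp":[0,0.28,-0.69],"rotation":[0,0,0]}]'
python3 -m creep '[{"grip":1.6,"dp":[0,0.17,-0.33],"rotation":[0,0,0]},{"grip":1.6,"dp":[0,0.35,-0.66],"rotation":[0,0,0]}]'
python3 -m creep '[{"grip":1.6,"dp":[0,0.20,-0.31],"rotation":[0,0,0]},{"grip":1.6,"dp":[0,0.42,-0.62],"rotation":[0,0,0]}]'
python3 -m creep '[{"grip":1.6,"dp":[0,0.23,-0.30],"rotation":[0,0,0]},{"grip":1.6,"dp":[0,0.47,-0.58],"rotation":[0,0,0]}]'
python3 -m creep '[{"grip":1.6,"dp":[0,0.26,-0.27],"rotation":[0,0,0]},{"grip":1.6,"dp":[0,0.53,-0.53],"rotation":[0,0,0]}]'
) > log8.txt
python3 an.py log8.txt
```

```text
26.98 ph -1.460 r 0.0759 h 0.0520 Ft 2.3 Fr 0.9 Fz -10.2
27.15 ph -1.564 r 0.0760 h 0.0521 Ft 2.4 Fr 0.8 Fz -13.1
27.32 ph -1.663 r 0.0760 h 0.0521 Ft 1.8 Fr 2.3 Fz -14.3
27.48 ph -1.763 r 0.0760 h 0.0521 Ft 3.3 Fr 3.5 Fz -15.1
27.65 ph -1.863 r 0.0760 h 0.0521 Ft 2.6 Fr 4.8 Fz -16.3
27.82 ph -1.963 r 0.0760 h 0.0521 Ft 2.0 Fr 6.0 Fz -16.3
27.98 ph -2.062 r 0.0759 h 0.0522 Ft 3.2 Fr 7.8 Fz -16.8
28.15 ph -2.164 r 0.0759 h 0.0521 Ft 3.7 Fr 8.2 Fz -16.6
28.32 ph -2.266 r 0.0758 h 0.0521 Ft 3.1 Fr 9.5 Fz -15.4
28.48 ph -2.368 r 0.0758 h 0.0522 Ft 3.9 Fr 10.4 Fz -14.2
```

```bash
(python3 -m creep '[{"grip":1.6,"dp":[0,0.28,-0.24],"rotation":[0,0,0]},{"grip":1.6,"dp":[0,0.57,-0.47],"rotation":[0,0,0]}]'
python3 -m creep '[{"grip":1.6,"dp":[0,0.30,-0.21],"rotation":[0,0,0]},{"grip":1.6,"dp":[0,0.61,-0.41],"rotation":[0,0,0]}]'
python3 -m creep '[{"grip":1.6,"dp":[0,0.32,-0.18],"rotation":[0,0,0]},{"grip":1.6,"dp":[0,0.65,-0.34],"rotation":[0,0,0]}]'
python3 -m creep '[{"grip":1.6,"dp":[0,0.34,-0.15],"rotation":[0,0,0]},{"grip":1.6,"dp":[0,0.69,-0.28],"rotation":[0,0,0]}]'
python3 -m creep '[{"grip":1.6,"dp":[0,0.35,-0.11],"rotation":[0,0,0]},{"grip":1.6,"dp":[0,0.71,-0.21],"rotation":[0,0,0]}]'
python3 -m creep '[{"grip":1.6,"dp":[0,0.36,-0.08],"rotation":[0,0,0]},{"grip":1.6,"dp":[0,0.73,-0.13],"rotation":[0,0,0]}]'
python3 -m creep '[{"grip":1.6,"dp":[0,0.37,-0.04],"rotation":[0,0,0]},{"grip":1.6,"dp":[0,0.75,-0.06],"rotation":[0,0,0]}]'
python3 -m creep '[{"grip":1.6,"dp":[0,0.37,0],"rotation":[0,0,0]},{"grip":1.6,"dp":[0,0.75,0.01],"rotation":[0,0,0]}]'
python3 -m creep '[{"grip":1.6,"dp":[0,0.37,0.04],"rotation":[0,0,0]},{"grip":1.6,"dp":[0,0.74,0.09],"rotation":[0,0,0]}]'
python3 -m creep '[{"grip":1.6,"dp":[0,0.37,0.08],"rotation":[0,0,0]},{"grip":1.6,"dp":[0,0.73,0.17],"rotation":[0,0,0]}]'
) > log9.txt
python3 an.py log9.txt
cat > fitB.py <<'E'
import sys
from go import *
import subprocess,re
from scipy.optimize import least_squares
def load(i):
    o=subprocess.run(['python3','an.py',f'log{i}.txt'],capture_output=True,text=True).stdout
    return [[float(x) for x in re.findall(r'-?\d+\.\d+',l)] for l in o.splitlines()]
D=[]
for i,s in [(1,1),(2,1),(3,1),(4,1),(5,1),(7,1),(8,-1),(9,-1),(10,-1),(11,-1)]:
    try: D+=[[r[1],-r[4],r[5],s] for r in load(i)]
    except Exception: pass
D=np.array(D)
for name,m in [('all',D[:,0]<99),('|Fr|<15',abs(D[:,2])<15),('ccw',D[:,3]>0),('cw',D[:,3]<0)]:
    d=D[m]; ph,F,Fr,s=d.T
    for lab,fn,x0 in [('f,A,p',lambda v:v[0]*s+v[1]*np.cos(ph-v[2])-F,[2.8,1.87,-.4]),('f,p,bias,kFr',lambda v:v[0]*s+1.87*np.cos(ph-v[1])+v[2]+v[3]*Fr-F,[2.8,-.4,0,0]),('f=2.8,A=1.87',lambda v:2.8*s+1.87*np.cos(ph-v[0])-F,[-.4]),('f,A,p + cartesian bias',lambda v:v[0]*s+v[1]*np.cos(ph-v[2])-v[3]*np.sin(ph)+v[4]*np.cos(ph)*0-F if 0 else v[0]*s+1.87*np.cos(ph-v[1])-F,[2.8,-.4])]:
        r=least_squares(fn,x0); i={'f,A,p':2,'f,p,bias,kFr':1,'f=2.8,A=1.87':0}.get(lab,1)
        print(name,lab,r.x.round(3),'lowest',round(r.x[i]-np.pi/2,3),'rms',np.sqrt((r.fun**2).mean()).round(2))
E
python3 fitB.py
```

```text
28.65 ph -2.470 r 0.0757 h 0.0522 Ft 4.0 Fr 10.7 Fz -12.6
28.82 ph -2.571 r 0.0757 h 0.0522 Ft 4.0 Fr 11.7 Fz -11.8
28.98 ph -2.673 r 0.0756 h 0.0522 Ft 3.5 Fr 12.8 Fz -8.7
29.15 ph -2.777 r 0.0755 h 0.0522 Ft 3.3 Fr 12.9 Fz -6.3
29.32 ph -2.879 r 0.0754 h 0.0522 Ft 4.9 Fr 13.9 Fz -4.4
29.48 ph -2.984 r 0.0752 h 0.0522 Ft 3.8 Fr 14.1 Fz -1.1
29.65 ph -3.089 r 0.0752 h 0.0523 Ft 4.3 Fr 14.2 Fz 1.4
29.82 ph 3.089 r 0.0751 h 0.0522 Ft 5.4 Fr 13.2 Fz 2.5
29.98 ph 2.985 r 0.0749 h 0.0522 Ft 4.8 Fr 14.1 Fz 5.9
30.15 ph 2.880 r 0.0748 h 0.0522 Ft 3.9 Fr 13.9 Fz 8.3
all f,A,p [ 3.063  1.688 -0.502] lowest -2.072 rms 0.52
all f,p,bias,kFr [ 3.031 -0.354  0.014  0.027] lowest -1.924 rms 0.49
all f=2.8,A=1.87 [-0.447] lowest -2.018 rms 0.6
all f,A,p + cartesian bias [ 3.089 -0.52 ] lowest -2.09 rms 0.54
|Fr|<15 f,A,p [ 2.951  1.762 -0.418] lowest -1.989 rms 0.48
|Fr|<15 f,p,bias,kFr [ 2.991 -0.361  0.027  0.021] lowest -1.932 rms 0.47
|Fr|<15 f=2.8,A=1.87 [-0.364] lowest -1.935 rms 0.5
|Fr|<15 f,A,p + cartesian bias [ 2.957 -0.425] lowest -1.996 rms 0.49
ccw f,A,p [ 3.091  1.739 -0.498] lowest -2.069 rms 0.53
ccw f,p,bias,kFr [ 0.916 -0.342  2.124  0.029] lowest -1.913 rms 0.48
ccw f=2.8,A=1.87 [-0.487] lowest -2.058 rms 0.62
ccw f,A,p + cartesian bias [ 3.123 -0.505] lowest -2.076 rms 0.53
cw f,A,p [ 2.966  1.618 -0.438] lowest -2.009 rms 0.52
cw f,p,bias,kFr [ 9.927 -0.401  6.864  0.025] lowest -1.972 rms 0.52
cw f=2.8,A=1.87 [-0.362] lowest -1.933 rms 0.53
cw f,A,p + cartesian bias [ 2.609 -0.237] lowest -1.808 rms 0.52
```

```bash
python3 -m creep '[{"grip":1.6,"dp":[0,0.07,-0.25],"rotation":[0,0,0]},{"grip":1.6,"dp":[0,0.13,-0.48],"rotation":[0,0,0]},{"grip":1.6,"dp":[0,0.13,-0.48],"rotation":[0,0,0]}]' >log6.txt; python3 an.py log6.txt
(python3 -m creep '[{"grip":1.6,"dp":[0,-0.36,-0.08],"rotation":[0,0,0]},{"grip":1.6,"dp":[0,-0.73,-0.15],"rotation":[0,0,0]}]'
python3 -m creep '[{"grip":1.6,"dp":[0,-0.37,-0.04],"rotation":[0,0,0]},{"grip":1.6,"dp":[0,-0.75,-0.08],"rotation":[0,0,0]}]'
python3 -m creep '[{"grip":1.6,"dp":[0,-0.37,-0.01],"rotation":[0,0,0]},{"grip":1.6,"dp":[0,-0.76,-0.01],"rotation":[0,0,0]}]'
python3 -m creep '[{"grip":1.6,"dp":[0,-0.37,0.02],"rotation":[0,0,0]},{"grip":1.6,"dp":[0,-0.76,0.05],"rotation":[0,0,0]}]'
python3 -m creep '[{"grip":1.6,"dp":[0,-0.37,0.06],"rotation":[0,0,0]},{"grip":1.6,"dp":[0,-0.76,0.12],"rotation":[0,0,0]}]'
python3 -m creep '[{"grip":1.6,"dp":[0,-0.36,0.10],"rotation":[0,0,0]},{"grip":1.6,"dp":[0,-0.74,0.19],"rotation":[0,0,0]}]'
python3 -m creep '[{"grip":1.6,"dp":[0,-0.35,0.13],"rotation":[0,0,0]},{"grip":1.6,"dp":[0,-0.71,0.27],"rotation":[0,0,0]}]'
python3 -m creep '[{"grip":1.6,"dp":[0,-0.33,0.17],"rotation":[0,0,0]},{"grip":1.6,"dp":[0,-0.67,0.34],"rotation":[0,0,0]}]') > log10.txt
python3 an.py log10.txt
```

```text
30.40 ph 2.870 r 0.0753 h 0.0525 Ft -0.6 Fr -0.3 Fz -11.3
30.57 ph 2.965 r 0.0754 h 0.0524 Ft -1.1 Fr -0.7 Fz -10.7
30.73 ph 3.067 r 0.0756 h 0.0524 Ft -0.7 Fr -1.3 Fz -11.9
30.90 ph -3.116 r 0.0756 h 0.0524 Ft -1.7 Fr -1.6 Fz -12.7
31.07 ph -3.017 r 0.0757 h 0.0523 Ft -2.1 Fr -2.3 Fz -13.4
31.23 ph -2.917 r 0.0759 h 0.0523 Ft -1.4 Fr -2.8 Fz -14.4
31.40 ph -2.818 r 0.0759 h 0.0523 Ft -0.4 Fr -4.4 Fz -15.7
31.57 ph -2.722 r 0.0761 h 0.0522 Ft -2.6 Fr -3.9 Fz -15.2
31.73 ph -2.630 r 0.0760 h 0.0522 Ft -0.9 Fr -0.4 Fz -12.4
```

```bash
(python3 -m creep '[{"grip":1.6,"dp":[0,-0.32,0.20],"rotation":[0,0,0]},{"grip":1.6,"dp":[0,-0.63,0.40],"rotation":[0,0,0]}]'
python3 -m creep '[{"grip":1.6,"dp":[0,-0.30,0.23],"rotation":[0,0,0]},{"grip":1.6,"dp":[0,-0.60,0.46],"rotation":[0,0,0]}]'
python3 -m creep '[{"grip":1.6,"dp":[0,-0.27,0.26],"rotation":[0,0,0]},{"grip":1.6,"dp":[0,-0.54,0.52],"rotation":[0,0,0]}]'
python3 -m creep '[{"grip":1.6,"dp":[0,-0.25,0.28],"rotation":[0,0,0]},{"grip":1.6,"dp":[0,-0.49,0.57],"rotation":[0,0,0]}]'
python3 -m creep '[{"grip":1.6,"dp":[0,-0.22,0.31],"rotation":[0,0,0]},{"grip":1.6,"dp":[0,-0.43,0.62],"rotation":[0,0,0]}]'
python3 -m creep '[{"grip":1.6,"dp":[0,-0.19,0.33],"rotation":[0,0,0]},{"grip":1.6,"dp":[0,-0.37,0.66],"rotation":[0,0,0]}]'
python3 -m creep '[{"grip":1.6,"dp":[0,-0.16,0.34],"rotation":[0,0,0]},{"grip":1.6,"dp":[0,-0.30,0.69],"rotation":[0,0,0]}]'
python3 -m creep '[{"grip":1.6,"dp":[0,-0.12,0.35],"rotation":[0,0,0]},{"grip":1.6,"dp":[0,-0.23,0.72],"rotation":[0,0,0]}]'
python3 -m creep '[{"grip":1.6,"dp":[0,-0.08,0.36],"rotation":[0,0,0]},{"grip":1.6,"dp":[0,-0.15,0.73],"rotation":[0,0,0]}]'
) > log11.txt
python3 an.py log11.txt; sed -i 's/(10,-1),(11,-1)/(10,1),(11,1)/' fitB.py; python3 fitB.py | grep -v cartes
```

```text
31.90 ph -2.537 r 0.0761 h 0.0522 Ft -2.7 Fr -0.0 Fz -14.8
32.07 ph -2.441 r 0.0761 h 0.0522 Ft -1.8 Fr -0.1 Fz -15.4
32.23 ph -2.342 r 0.0761 h 0.0522 Ft -2.3 Fr -0.8 Fz -14.8
32.40 ph -2.244 r 0.0762 h 0.0521 Ft -2.8 Fr -0.9 Fz -15.2
32.57 ph -2.145 r 0.0762 h 0.0521 Ft -2.4 Fr -1.0 Fz -15.6
32.73 ph -2.046 r 0.0762 h 0.0521 Ft -2.8 Fr -0.5 Fz -15.0
32.90 ph -1.946 r 0.0761 h 0.0521 Ft -2.8 Fr -1.2 Fz -15.2
33.07 ph -1.847 r 0.0761 h 0.0521 Ft -3.2 Fr -2.2 Fz -17.1
33.23 ph -1.747 r 0.0761 h 0.0521 Ft -3.7 Fr -1.7 Fz -16.5
all f,A,p [ 3.002  1.718 -0.456] lowest -2.027 rms 0.54
all f,p,bias,kFr [ 3.036 -0.361  0.016  0.027] lowest -1.932 rms 0.5
all f=2.8,A=1.87 [-0.461] lowest -2.031 rms 0.59
|Fr|<15 f,A,p [ 2.938  1.78  -0.411] lowest -1.981 rms 0.5
|Fr|<15 f,p,bias,kFr [ 2.995 -0.37   0.03   0.019] lowest -1.941 rms 0.49
|Fr|<15 f=2.8,A=1.87 [-0.398] lowest -1.969 rms 0.52
ccw f,A,p [ 3.032  1.768 -0.45 ] lowest -2.021 rms 0.54
ccw f,p,bias,kFr [ 8.922 -0.357 -5.87   0.027] lowest -1.928 rms 0.5
ccw f=2.8,A=1.87 [-0.494] lowest -2.064 rms 0.6
cw f,A,p [ 2.966  1.618 -0.438] lowest -2.009 rms 0.52
cw f,p,bias,kFr [ 9.927 -0.401  6.864  0.025] lowest -1.972 rms 0.52
cw f=2.8,A=1.87 [-0.362] lowest -1.933 rms 0.53
```

```bash
python3 -m creep '[{"grip":1.6,"dp":[0,0.08,-0.37],"rotation":[0,0,0]},{"grip":1.6,"dp":[0,0.17,-0.74],"rotation":[0,0,0]},{"grip":1.6,"dp":[0,0.29,-1.1],"rotation":[0,0,0]},{"grip":1.6,"dp":[0,0.42,-1.46],"rotation":[0,0,0]},{"grip":1.6,"dp":[0,0.54,-1.78],"rotation":[0,0,0]}]'>log12.txt
python3 -m creep '[{"grip":1.6,"dp":[0,0,0],"rotation":[0,0,0]},{"grip":1.6,"dp":[0,0,0],"rotation":[0,0,0]},{"grip":1.6,"dp":[0,0,0],"rotation":[0,0,0]},{"grip":1.6,"dp":[0,0,0],"rotation":[0,0,0]},{"grip":1.6,"dp":[0,0,0],"rotation":[0,0,0]}]'>>log12.txt
python3 an.py log12.txt; tail -6 log12.txt
python3 look.py w16; python3 -c "
from h import *
p,d=bot.read_camera('top');cv2.imwrite('pics/t1.png',p[:,:,::-1]);crop('pics/t1.png','pics/t1c.png',140,100,360,265,3)"
```

```text
33.65 ph -1.973 r 0.0762 h 0.0523 Ft 3.2 Fr 0.3 Fz -25.1
34.07 ph -1.986 r 0.0762 h 0.0521 Ft 0.1 Fr -0.0 Fz -21.8
width: 0.259
time: 34.07
tool_pos: [0.602, -0.1779, 0.1986]
tcp_rot: [-0.153, 1.132, 0.222]
wrist_force: [9.2, 2.6, -19.6]
width: 0.262
```

View pics/w16.png

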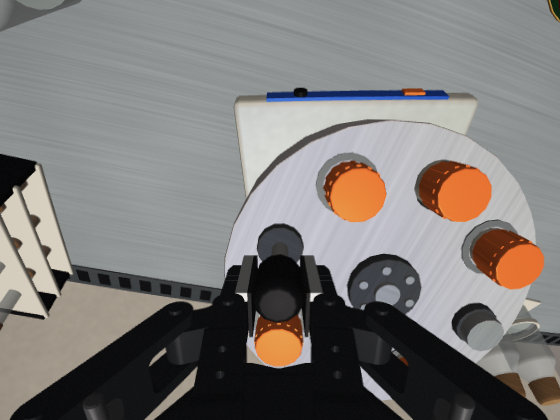

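View pics/t1c.png

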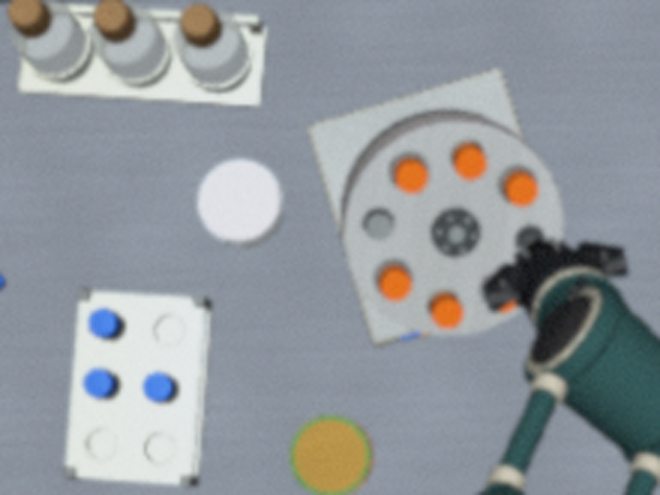

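```bash
python3 - <<'E'
from go import *
import pickle
c,st=pickle.load(open('pics/w16.pkl','rb'));d=np.load('pics/w16.npy')
o,M=hubframe(P)
for u,v in [(357,195),(461,192),(515,259),(278,343),(485,333)]:
    print((u,v),(M.T@(atd(c,u,v,np.median(d[v-2:v+3,u-2:u+3]))-o)).round(4))
T=bot.get_calibration('top');p,d=bot.read_camera('top')
for k in (1,2,3,-3,-2,-1):
    q=pt(P,-1.986+k*np.pi/4,.03); u,v=proj(T,q)[0].round().astype(int); w=M.T@(atd(T,u,v,d[v,u])-o); print(k,(u,v),p[v,u],w.round(3))
s=bot.read_state();print(s['time'],s['wrist_force'].round(1),s['width'],abs(s['joint_vel']).max())
E
```

```text
(357, 195) [-0.0698 -0.0286  0.0288]
(461, 192) [-0.0714  0.0257  0.0296]
(515, 259) [-0.0323  0.0643  0.0298]
(278, 343) [ 0.0234 -0.0708  0.0293]
(485, 333) [0.0281 0.067  0.0177]
1 (np.int64(314), np.int64(164)) [227 116  32] [ 0.026 -0.069  0.031]
2 (np.int64(297), np.int64(154)) [226 112  30] [ 0.067 -0.03   0.029]
3 (np.int64(277), np.int64(159)) [228 116  37] [0.07  0.028 0.031]
-3 (np.int64(272), np.int64(195)) [227 114  30] [-0.027  0.069  0.031]
-2 (np.int64(289), np.int64(204)) [226 113  26] [-0.067  0.03   0.032]
-1 (np.int64(308), np.int64(199)) [77 77 79] [-0.028 -0.017  0.145]
34.2167 [  8.5   3.2 -19.5] 0.258045118356257 0.0010947004639972025
```

```bash
python3 -c "
from workcell import bot
print(bot.finish_job()); s=bot.read_state(); print(s['time'],s['width'],s['wrist_force'])"
```

```text
the job is handed in; nothing more can be done
None
the job is handed in; nothing more can be done
```

I loaded both orange-capped vials, felt out the heavy side with the knob, and turned it to the bottom. The job is handed in at about 34 s, with the knob still gripped and the drum holding still. It reported no verdict.

- **Vials:** both stand all the way down in the bores and are let go. In the wrist camera's depth their tops are 29–30 mm above the drum's face, the same as the vials already loaded. The top camera read one of them as 32 mm, which I put down to its lower accuracy.
- **Heavy side:** I swept the knob through about 280 degrees one way and part of the way back. The best fit was about 2.9 N of friction and 1.8 N of imbalance at the knob, close to the values you gave. It puts the heavy side lowest when the knob angle is between -1.93 and -2.07 rad, depending on which readings I used. Part of the first sweep was taken with up to 29 N of sideways pull from a drifting path, so I gave those readings less weight.
- **Final position:** I left the knob at -1.99 rad. I expect to be within about 0.1 rad, against the 0.3 allowed, but the heavy side cannot be seen to confirm it.
- **Final forces:** almost no turning force is left on the drum. About 20 N still pulls along the knob's pin from the grip; I left it alone so as not to disturb the drum.
- **Everything else:** the blue vials, tin and dishes look unmoved in the last top picture. The clear bottle was outside the crop I looked at, though the arm never touched anything near it.

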